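Put a grinding disc away on edge in the wire rack

ROBOT

A 6-joint arm with a two-finger parallel gripper is mounted at the origin on the work surface. World frame = base frame: x ahead of the robot, y to its left, z up, the work surface at z = 0. Lengths are in mm, angles in rad, forces in N, time in s.
With the tool pointing down it reaches from about 350 to 775 mm from the base axis. Payload 7.3 kg.
Tool frame: the origin (TCP) lies midway between the tips of the shut fingers; the grasp point (between the pads) lies 19 mm behind it (bot.grip_depth is the distance from the TCP to the grasp point, in mm); z points along the fingers, x is the direction in which the jaws open and shut, and the axes are right-handed (so a half turn about z gives the same grasp; the last joint's range is limited). The gripper opens to 92 mm and grips with 3 to 60 N. Pads are 19 mm wide; open, the fingers measure 130 mm over their backs; the gripper's body (75 mm by 190 mm) begins 47 mm behind the grasp point.
Start: joints at [-1.361, 0.342, 1.524, -0, 1.275, -0.146], TCP at [182.902, -492.13, 226.741] pointing down, gripper open.
Joint ranges: [-2.53, 2.53], [-0.77, 2.02], [0.04, 2.7], [-1, 4.14], [0.28, 2.66], [-3.11, 3.11]. Speed limits (rad/s): [2.57, 2.57, 3.14, 3.14, 3.14, 3.14].

INTERFACE

Orientations are given as [roll, pitch, yaw] about the fixed x, y, z axes, in that order (R = Rz(yaw) Ry(pitch) Rx(roll)).
In Python, from plant import bot gives the robot as it stands. The module is installed in compiled form; this text tells all that it offers.
- The arm moves only by the shell command python3 -m inch 'ROWS'. ROWS is JSON, a list that holds one entry, the list of rows, each a list of 7 numbers: the shift along the tool's x, y, z each as a share of 0.2 m, from -1 to 1, then the turn, a rotation vector about the tool's x, y, z each as a share of 45 degrees, from -1 to 1, then the closure, from -1 (fully open) to 1 (shut), so that 0 is half open. A call has exactly 10 rows; each row is the pose to reach, as a shift and turn from the pose commanded when the call began, along the tool's axes at that moment; what a row does not reach only later rows make up. A row lasts 1/8 s, in which the tool goes at most 62.5 mm and 10.7 degrees, less where a joint would pass 70% of its speed; a pose out of reach is approached as far as the arm can. A call with a number of a shift or a turn outside -1 to 1 is refused whole. A call with a gripper value outside its range is refused whole. The fingers move at their own pace and stop on an object; the grip force is fixed at half the most. Time passes only in rows, so rows that repeat a pose let the fingers close, or fill a call up. It gives the time, the measured TCP pose, the force and the opening at its end, in the units of the state.
- bot.get_obs(): the state, without advancing time (a new reading comes with each control period).
- bot.capture(name): name is "scene" or "top" or "wrist"; returns the picture (420x560x3 uint8, red, green, blue); there is no depth.
- bot.camera_params(name): a dict with "fx", "fy", "cx", "cy" (pixels), "R" (3x3) and "t" (3): a world point X has camera coordinates R X + t; the wrist camera has in their place "T_tool_cam" (4x4, takes a point from camera to tool coordinates, whose origin is the TCP and whose axes are the tool frame's). Camera axes: x right, y down, z forward; pixel columns grow to the right and rows downward; lengths in mm; the calibration is good to about 2 mm. A picture is of the moment at which its call begins: read the wrist's pose just before it. camera_params takes no time and is no camera call.
- bot.close_job(): hands the job in, once; it reports no verdict.
The state is a dict: "time": time; "joint_positions": joint angles; "dq": joint speeds; "tau": joint torques, N m; "tool_pos": TCP position; "tcp_rot": TCP orientation; "contact_force": force on the tool from outside, world axes, zero at the start; "moment": the same for the moment, N m; "grip_width": finger opening in mm.
Only numpy, scipy, OpenCV 4.12 (cv2) and the standard library are available. Lean on these libraries where they do the work, as an engineer would, in place of code of your own. Each camera call takes 0.05 s, during which the arm holds its last target.

TASK

Put the full-size grinding disc that lies on the table away in the wire rack: stand it on edge in the empty middle gap, down on both rods, with its hub facing the same way as the hubs of the two discs already there, and let go of it. On the way, lean it against the concrete block and let go of it there, to take it again with another grip. The discs are brittle: do not drop it or let it fall over, and leave the racked discs and everything else on the table as they are.

Things in the scene. Friction and masses are not known exactly. Their poses are not given: they have to be found in the camera images.
- disc_mid (a point): The disc to put away: flat dark grey grinding disc, 150 mm diameter, 7 mm thick, 0.27 to 0.48 kg, with a round steel hub (30 mm diameter, 17 mm high) on one face. It starts flat on the table, hub up; its rim cannot be gripped there. This point is its centre, half-way through the 7 mm; z is its axis, towards the hub (hub from z = 3.5 to 20.5 mm; finger tips may reach to z = 6 mm beside it).
- disc_hub (a point): Centre of the free end of that disc's hub, 20.5 mm along z from disc_mid; same axes.
- rack: Steel wire rack screwed to the table, origin on the table under its middle. Two 6 mm rods along y (x = +-40 mm, tops 25 mm high) carry the discs. On each rod stand four hairpin dividers of 5 mm wire, 100 mm high, bevelled at the top; the three gaps between them are 13 mm clear, centred at y = -46, 0, +46 mm. Discs stand in planes y = const; the outer gaps hold discs, the middle one is empty.
- gap (a point): Where the disc's centre (disc_mid) is when the disc stands in the middle gap on both rods: 89 mm above the table, in the middle of the gap; axes as the rack's. The two racked discs have their hubs towards -y of the rack.
- block: Concrete paving block, 200 (x) by 100 (y) by 80 (z) mm, immovable; origin at the centre of its underside. Beside its -y long side the table is free: there the disc can lean, foot on the table and back against the block's upper long edge, at 45 to 60 degrees to the table, and stays put (friction 0.54 or more).
- rack_disc_a: Disc of the same size standing in the rack's outer gap at y = -46 mm, loose; origin at its centre, hub towards -y of the rack. Its top is 164 mm above the table.
- rack_disc_b: Disc of the same size standing in the rack's outer gap at y = +46 mm, loose; origin at its centre, hub towards -y of the rack.
- worn_disc: A worn-down disc, only 96 mm in diameter, lying flat on the table with its hub up; not to be moved. Origin at the centre of its underside.
- screwdriver: Screwdriver lying on the table, 190 mm long along x, origin at the middle of its underside; not to be moved.
- tape: Tape measure, 70 x 36 x 62 mm high, origin at the centre of its underside; not to be moved.
- spanner: Flat two-pin grinder spanner, 150 mm long along x, 5 mm thick, lying on the table; not to be moved.
- knife: Utility knife, 155 mm long along x, 18 mm high, lying on the table; not to be moved.

How it is judged:
By the outcome, as a careful person would: the job done as asked, in the order asked, and still so for the second after the job is handed in, with the robot touching nothing.
It also fails if it takes over 56 s, if anything falls off the work surface, if the arm or the gripper's body presses on something with over 40 N, if the wrist force passes 120 N, or if a joint passes its speed limit or range.

## Working session

There is one attempt and no reset: what is moved stays moved. The work goes in short steps, Python scripts to look and compute and a shell command to move; the robot and the scene stay as the last step left them, time stands still between calls to the robot, and variables do not carry over. Pictures are saved under pics/ and viewed, and the job is handed in when it is done.

```bash
mkdir -p pics; ls; python3 - <<'E'
from plant import bot
import cv2
print(bot.get_obs(), bot.grip_depth)
for n in ["scene","top"]:
    im=bot.capture(n); cv2.imwrite(f"pics/{n}0.png",im[:,:,::-1]); print(n,bot.camera_params(n))
print(bot.camera_params("wrist"))
E
```

```text
pics
{'time': 0.0, 'joint_positions': array([-1.36099296e+00,  3.42731266e-01,  1.52501937e+00,  7.21840568e-06,
        1.27539757e+00, -1.46017582e-01]), 'dq': array([ 4.48062027e-04, -1.53532098e-03,  1.52984856e-03, -6.64070455e-05,
        6.67939778e-04,  2.11474105e-03]), 'tau': array([-2.71181350e-03, -4.31251431e+01, -2.44221997e+01,  7.15353596e-02,
        5.60469856e-02, -1.21575290e-04]), 'tool_pos': array([ 182.81741196, -491.70579192,  226.03971161]), 'tcp_rot': array([-3.14135949e+00,  1.53799295e-03, -1.21497731e+00]), 'contact_force': array([-0.19371974,  1.31401583,  0.18536536]), 'moment': array([0.00703362, 0.01385335, 0.01979691]), 'grip_width': 91.64088059392375} 18.8
scene {'fx': 529.8318246686163, 'fy': 529.8318246686163, 'cx': 277.6773004430173, 'cy': 208.77784548538745, 'R': array([[ 0.81069511,  0.58528628, -0.01460854],
       [ 0.36553756, -0.52549129, -0.76827157],
       [-0.45733547,  0.61749403, -0.63995733]]), 't': array([-509.33435568, -157.81786632, 1668.23139772])}
top {'fx': 514.0067668369103, 'fy': 514.0067668369103, 'cx': 282.0398650208343, 'cy': 217.50051332191703, 'R': array([[ 6.60662204e-03, -9.99978167e-01, -1.36192800e-04],
       [-9.96024106e-01, -6.56839863e-03, -8.88416416e-02],
       [ 8.88388073e-02,  7.22594459e-04, -9.96045754e-01]]), 't': array([  12.9352712 ,  622.82965693, 1399.66129165])}
{'fx': 325.85725774146067, 'fy': 325.85725774146067, 'cx': 275.55603695078617, 'cy': 206.1238352911118, 'T_tool_cam': array([[ 9.99999751e-01,  9.32355598e-05,  6.99758601e-04,
        -1.10640860e+00],
       [-2.61458790e-04,  9.69663441e-01,  2.44443742e-01,
        -6.71978322e+01],
       [-6.55739484e-04, -2.44443864e-01,  9.69663224e-01,
        -1.58513862e+02],
       [ 0.00000000e+00,  0.00000000e+00,  0.00000000e+00,
         1.00000000e+00]])}
```

View pics/scene0.png

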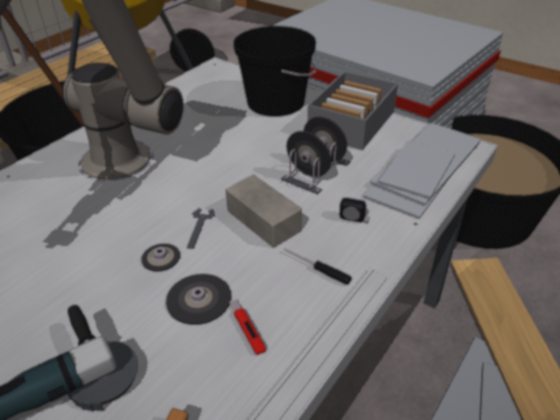

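View pics/top0.png

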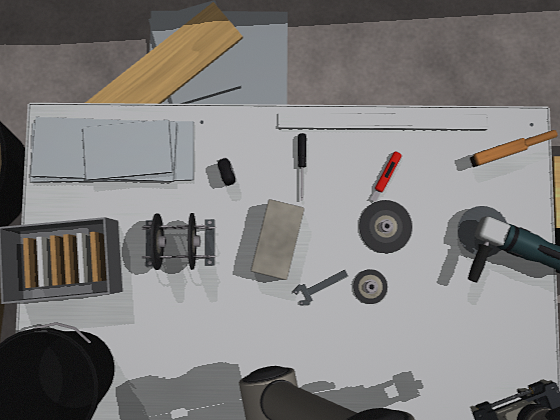

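```bash
cat > h.py <<'E'
import numpy as np, cv2
from plant import bot
from scipy.spatial.transform import Rotation as Rn
def Rt(rpy): return Rn.from_euler('xyz',rpy).as_matrix()
def cam(n,obs=None):
    p=bot.camera_params(n); K=np.array([[p['fx'],0,p['cx']],[0,p['fy'],p['cy']],[0,0,1]])
    if n=='wrist':
        T=np.eye(4);T[:3,:3]=Rt(obs['tcp_rot']);T[:3,3]=obs['tool_pos']
        M=np.linalg.inv(T@p['T_tool_cam']); return K,M[:3,:3],M[:3,3]
    return K,np.array(p['R']),np.array(p['t'])
def proj(c,X):
    K,R,t=c; X=np.atleast_2d(X); q=(R@X.T).T+t; u=(K@q.T).T; return u[:,:2]/u[:,2:]
def back(c,uv,z):
    K,R,t=c; uv=np.atleast_2d(uv).astype(float); d=(R.T@np.linalg.inv(K)@np.c_[uv,np.ones(len(uv))].T).T; o=-R.T@t
    return o+d*((z-o[2])/d[:,2])[:,None]
E
python3 - <<'E'
import cv2
for n,(x0,y0,x1,y1),s,o in [("top",(130,140,430,320),2.6,"topc"),("top",(130,190,320,300),4,"topc2"),("scene",(240,100,440,250),4,"scc")]:
    im=cv2.imread(f"pics/{n}0.png")[y0:y1,x0:x1]; cv2.imwrite(f"pics/{o}.png",cv2.resize(im,None,fx=s,fy=s,interpolation=cv2.INTER_CUBIC))
E
```

```text
(no output)
```

View pics/topc.png

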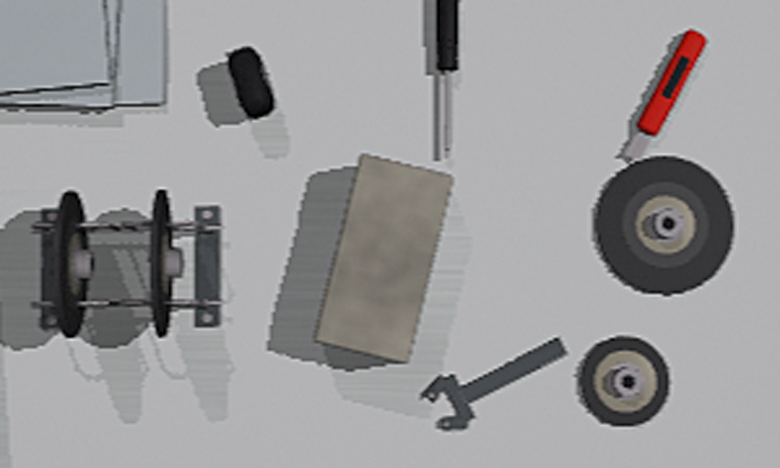

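View pics/topc2.png

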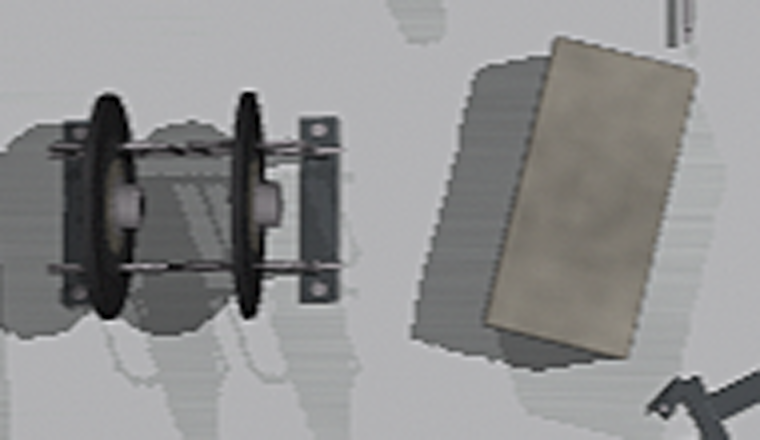

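View pics/scc.png

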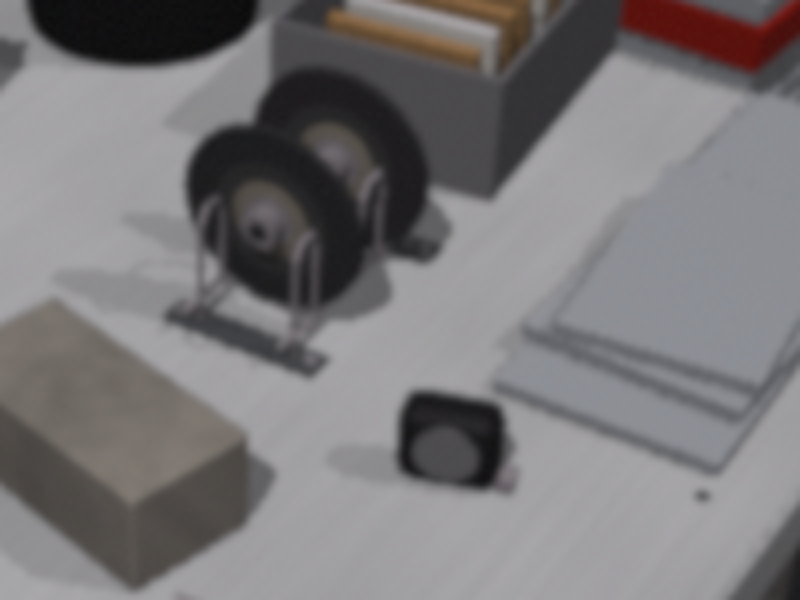

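```bash
python3 - <<'E'
from h import *
c=cam('top')
b=lambda x,y,z,s,ox,oy: back(c,np.c_[ox+np.array(x)/s-0.0,oy+np.array(y)/s],z).round(1)
print('hub',b([668],[224],24,2.6,130,140), 'disc',b([664],[225],7,2.6,130,140),'worn hub',b([626],[381],20,2.6,130,140))
B=b([555,695,628,487],[37,72,357,324],80,4,130,190);print('block',B, B.mean(0))
for p,q in [(0,3),(1,2),(1,0),(2,3)]: d=B[p]-B[q]; print(np.linalg.norm(d),np.degrees(np.arctan2(d[1],d[0])))
P=b([301,339,339,301,64,64],[117,117,302,302,122,304],3,4,130,190);print('rackR',P)
print('rods', b([330,330,70,60],[149,266,149,266],25,4,130,190))
print('disc a top',b([248],[93],89,4,130,190),b([248],[319],89,4,130,190))
print(bot.get_obs()['tool_pos'])
E
```

```text
hub [[ 600.8 -274.7   24. ]] disc [[ 601.  -273.8    7. ]] worn hub [[ 433.8 -229.    20. ]]
block [[667.   53.   80. ]
 [644.  -41.   80. ]
 [454.1   2.8  80. ]
 [475.2  96.3  80. ]] [560.075  27.775  80.   ]
196.6268801563001 -12.721605003887902
194.88573575303042 -12.988005994724995
96.77293009927931 -103.74904898341931
95.85123890696457 -102.71683211124027
rackR [[618.5 233.9   3. ]
 [618.7 207.1   3. ]
 [488.7 204.7   3. ]
 [488.5 231.3   3. ]
 [613.9 401.2   3. ]
 [486.  397.3   3. ]]
rods [[594.5 210.   25. ]
 [513.5 208.5  25. ]
 [593.3 390.6  25. ]
 [512.3 395.1  25. ]]
disc a top [[627.  256.5  89. ]] [[477.6 253.2  89. ]]
[ 182.81575133 -491.75194026  226.1212703 ]
```

```bash
cat >> h.py <<'E'
def to(pos,R,f=None,obs=None):
    o=obs or bot.get_obs(); R0=Rt(o['tcp_rot']); s=R0.T@(np.array(pos,float)-o['tool_pos'])/200
    if np.ndim(R)==1: R=Rt(R)
    w=Rn.from_matrix(R0.T@R).as_rotvec()/(np.pi/4)
    m=max(1,np.abs(np.r_[s,w]).max()); print('row',np.r_[s,w].round(4),'max',round(np.abs(np.r_[s,w]).max(),2),'|mm|',round(np.linalg.norm(s)*200,1),'deg',round(np.linalg.norm(w)*45,1))
    if m>1: print('scaled',(np.r_[s,w]/m).round(4))
    return np.r_[s,w]
def down(yaw): return Rn.from_euler('xyz',[np.pi,0,yaw]).as_matrix()
def st():
    o=bot.get_obs(); print('t',round(o['time'],2),'q',o['joint_positions'].round(3),'p',o['tool_pos'].round(1),'rpy',o['tcp_rot'].round(3),'F',o['contact_force'].round(1),'M',o['moment'].round(2),'w',round(o['grip_width'],1)); return o
E
python3 - <<'E'
from h import *
to([601,-275,140],down(-0.225))
to([320,-420,200],down(-0.8))
E
```

```text
row [-2.8700e-01 -2.3374e+00  4.3150e-01 -1.1000e-03  1.5000e-03 -1.2605e+00] max 2.34 |mm| 478.8 deg 56.7
scaled [-1.228e-01 -1.000e+00  1.846e-01 -5.000e-04  6.000e-04 -5.393e-01]
row [-9.720e-02 -7.679e-01  1.309e-01 -6.000e-04  1.700e-03 -5.284e-01] max 0.77 |mm| 157.0 deg 23.8
```

```bash
python3 -m inch '[[[-0.03,-0.2,0.03,0,0,-0.1,-1],[-0.06,-0.5,0.06,0,0,-0.25,-1],[-0.1,-0.8,0.1,0,0,-0.4,-1],[-0.12,-1,0.12,0,0,-0.54,-1],[-0.12,-1,0.12,0,0,-0.65,-1],[-0.12,-1,0.12,0,0,-0.8,-1],[-0.12,-1,0.12,0,0,-0.95,-1],[-0.12,-1,0.12,0,0,-1,-1],[-0.12,-1,0.12,0,0,-1,-1],[-0.12,-1,0.12,0,0,-1,-1]]]'; python3 - <<'E'
from h import *
st();to([601,-275,140],down(-0.225))
E
```

```text
time: 1.35
tool_pos: [361.9, -399.9, 202.5]
tcp_rot: [-3.141, 0.0, -0.43]
contact_force: [-0.3, -0.1, -0.3]
grip_width: 91.6
t 1.35 q [-0.977  0.389  1.523 -0.     1.23  -0.547] p [ 361.9 -399.9  202.5] rpy [-3.141  0.    -0.43 ] F [-0.3 -0.1 -0.3] M [-0.06 -0.12 -0.02] w 91.6
row [ 8.2580e-01 -1.0662e+00  3.1250e-01 -2.0000e-04  4.0000e-04 -2.6160e-01] max 1.07 |mm| 276.9 deg 11.8
scaled [ 7.745e-01 -1.000e+00  2.931e-01 -2.000e-04  4.000e-04 -2.454e-01]
```

```bash
python3 -m inch '[[[0.1,-0.15,0.05,0,0,-0.03,-1],[0.25,-0.35,0.1,0,0,-0.07,-1],[0.42,-0.58,0.15,0,0,-0.12,-1],[0.58,-0.8,0.2,0,0,-0.18,-1],[0.7,-0.95,0.25,0,0,-0.23,-1],[0.77,-1,0.29,0,0,-0.25,-1],[0.8,-1,0.29,0,0,-0.26,-1],[0.8,-1,0.29,0,0,-0.26,-1],[0.8,-1,0.29,0,0,-0.26,-1],[0.8,-1,0.29,0,0,-0.26,-1]]]'; python3 - <<'E'
from h import *
o=st();to([601,-275,140],down(-0.225))
cv2.imwrite('pics/w1.png',bot.capture('wrist')[:,:,::-1]); np.save('o1.npy',o,allow_pickle=True)
E
```

```text
time: 2.6
tool_pos: [590.2, -285.5, 145.3]
tcp_rot: [3.141, -0.001, -0.227]
contact_force: [0.1, -0.0, 0.4]
grip_width: 92.0
t 2.6 q [-0.567  0.647  1.243 -0.     1.251 -0.34 ] p [ 590.2 -285.5  145.3] rpy [ 3.141e+00 -1.000e-03 -2.270e-01] F [ 0.1 -0.   0.4] M [-0.01 -0.05 -0.04] w 92.0
row [ 0.0408 -0.0633  0.0266  0.0004 -0.0007 -0.0023] max 0.06 |mm| 16.0 deg 0.1
```

View pics/w1.png

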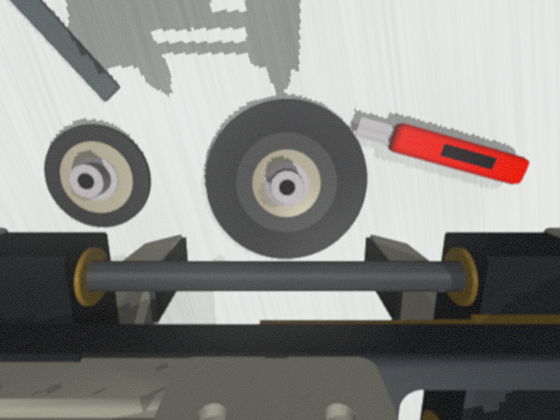

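```bash
python3 - <<'E'
from h import *
o=np.load('o1.npy',allow_pickle=True).item(); c=cam('wrist',o)
print(back(c,[[287,187]],24), back(c,[[205,178],[367,178],[286,97],[286,258]],7))
print('worn',back(c,[[86,181]],22))
for z,p in [(24,[602,-275]),]: 
  a=np.linspace(0,6.28,9); print(proj(c,np.c_[p[0]+75*np.cos(a),p[1]+75*np.sin(a),0*a+7]).round())
# arm model fit data
print('joints')
E
```

```text
[[ 604.12139784 -274.6179889    24.        ]] [[ 532.38216202 -252.7731438     7.        ]
 [ 677.55918548 -286.28753831    7.        ]
 [ 620.30197857 -200.37200745    7.        ]
 [ 587.77526327 -346.73789742    7.        ]]
worn [[ 434.05552944 -230.27054137   22.        ]]
[[364. 166.]
 [330. 113.]
 [265. 102.]
 [213. 141.]
 [206. 202.]
 [243. 249.]
 [301. 258.]
 [350. 226.]
 [364. 166.]]
joints
```

```bash
python3 - <<'E'
from h import *
from scipy.optimize import least_squares
D=[((.342731,1.525019),(182.9,-491.9,226.4)),((.389,1.523),(361.9,-399.9,202.5)),((.647,1.243),(590.2,-285.5,145.3))]
A=[];b=[]
for (a,c),p in D:
    r=np.sqrt(p[0]**2+p[1]**2-76**2); A+= [[np.sin(a),np.sin(a+c),0],[np.cos(a),np.cos(a+c),1]]; b+=[r,p[2]]
print(np.linalg.lstsq(np.array(A),np.array(b),rcond=None), np.array(A)@np.linalg.lstsq(np.array(A),np.array(b),rcond=None)[0]-b)
to([604,-274,90],down(-0.226))
to([604,-274,11.2],down(-0.226))
E
```

```text
(array([ 507.21378207,  363.71722429, -145.08821914]), array([2.4566115]), np.int32(3), array([2.39148836, 1.80484686, 0.15268015])) [-1.01798005 -0.20056681  1.15525353  0.023359   -0.11637058  0.17720781]
row [ 0.0537 -0.0708  0.2763  0.0004 -0.0007 -0.0006] max 0.28 |mm| 58.0 deg 0.0
row [ 5.350e-02 -7.090e-02  6.703e-01  4.000e-04 -7.000e-04 -6.000e-04] max 0.67 |mm| 135.2 deg 0.0
```

```bash
python3 -m inch '[[[0.02,-0.03,0.1,0,0,0,-1],[0.0535,-0.07,0.25,0,0,0,-1],[0.0535,-0.07,0.4,0,0,0,-0.8],[0.0535,-0.07,0.52,0,0,0,-0.6],[0.0535,-0.07,0.6,0,0,0,-0.4],[0.0535,-0.07,0.64,0,0,0,-0.4],[0.0535,-0.07,0.66,0,0,0,-0.4],[0.0535,-0.07,0.67,0,0,0,-0.4],[0.0535,-0.07,0.67,0,0,0,-0.4],[0.0535,-0.07,0.67,0,0,0,-0.4]]]'; python3 - <<'E'
from h import *
o=st();to([604,-274,11.2],down(-0.226))
cv2.imwrite('pics/w2.png',bot.capture('wrist')[:,:,::-1])
E
```

```text
time: 3.9
tool_pos: [604.6, -273.7, 11.2]
tcp_rot: [3.141, -0.001, -0.225]
contact_force: [0.7, -0.4, 0.8]
grip_width: 64.5
t 3.9 q [-0.54   0.805  1.338 -0.     0.998 -0.315] p [ 604.6 -273.7   11.2] rpy [ 3.141e+00 -1.000e-03 -2.250e-01] F [ 0.7 -0.4  0.8] M [-0.03 -0.15  0.01] w 64.5
row [-0.0025  0.0021  0.0002  0.0005 -0.0011  0.0008] max 0.0 |mm| 0.7 deg 0.1
```

View pics/w2.png

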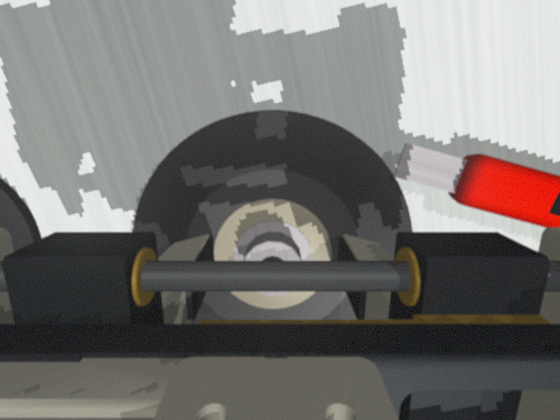

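The fingers straddle the hub (hub around (272,245)), centred between pads. Close.

```bash
python3 -m inch '[[[0,0,0,0,0,0,0],[0,0,0,0,0,0,0.4],[0,0,0,0,0,0,1],[0,0,0,0,0,0,1],[0,0,0,0,0,0,1],[0,0,-0.02,0,0,0,1],[0,0,-0.08,0,0,0,1],[0,0,-0.2,0,0,0,1],[0,0,-0.35,0,0,0,1],[0,0,-0.5,0,0,0,1]]]'; python3 - <<'E'
from h import *
o=st()
E
```

```text
time: 5.2
tool_pos: [604.3, -273.5, 112.1]
tcp_rot: [3.142, -0.0, -0.225]
contact_force: [0.8, -0.3, -3.7]
grip_width: 28.9
t 5.2 q [-0.54   0.692  1.255  0.     1.195 -0.315] p [ 604.3 -273.5  112.1] rpy [ 3.142 -0.    -0.225] F [ 0.8 -0.3 -3.7] M [ 0.02 -0.05 -0.03] w 28.9
```

```bash
cat >> h.py <<'E'
from scipy.optimize import least_squares
LO=np.array([-2.53,-.77,.04,-1,.28,-3.11]);HI=np.array([2.53,2.02,2.7,4.14,2.66,3.11])
def rz(a): return Rn.from_euler('z',a).as_matrix()
def ry(a): return Rn.from_euler('y',a).as_matrix()
def fk(q,d=300,s4=1,off=76,L1=507.2,L2=363.7):
    h=d-145.1; R3=rz(q[0])@ry(q[1]+q[2]); R=R3@rz(s4*q[3])@ry(q[4])@rz(q[5])@rz(np.pi)
    p=rz(q[0])@np.array([L1*np.sin(q[1])+L2*np.sin(q[1]+q[2]),off,h+L1*np.cos(q[1])+L2*np.cos(q[1]+q[2])])+R[:,2]*d
    return p,R
def ik(p,R,q0,**k):
    def f(q):
        a,b=fk(q,**k); return np.r_[(a-p)/100,Rn.from_matrix(R.T@b).as_rotvec()]
    r=least_squares(f,np.clip(q0,LO+1e-3,HI-1e-3),bounds=(LO,HI)); return r.x,np.abs(r.fun).max()
BY=np.radians(-12.9); BC=np.array([560,27.8,0]); bx=np.array([np.cos(BY),np.sin(BY),0]); by=np.array([-np.sin(BY),np.cos(BY),0]); ez=np.array([0,0,1.])
def lean(th,xb=0):
    th=np.radians(th); n=-np.sin(th)*by+np.cos(th)*ez; u=np.cos(th)*by+np.sin(th)*ez
    cz=75*np.sin(th)+3.5*np.cos(th); cy=-50-(3.5+(80-cz)*np.cos(th))/np.sin(th)
    return BC+xb*bx+cy*by+cz*ez, n,u
def frame(x,z): return np.c_[x,np.cross(z,x),z]
E
python3 - <<'E'
from h import *
o=bot.get_obs(); q=o['joint_positions']; print(fk(q)[0],o['tool_pos']); print(fk(q)[1].round(3),Rt(o['tcp_rot']).round(3))
for s4 in (1,-1):
  for d in (250,300,350):
    c,n,u=lean(55); R=frame(bx,-n)
    best=None
    for q0 in [q]+[np.random.default_rng(i).uniform(LO,HI) for i in range(25)]:
        for RR in (R,):
            x,e=ik(c+7.7*n,RR,q0,d=d,s4=s4)
            if e<1e-3: print('lean',s4,d,x.round(2)); break
    # rim grip : tool z=-u, jaw along n
    for lab,RR in (('x=n',frame(n,-u)),('x=-n',frame(-n,-u))):
      for q0 in [q]+[np.random.default_rng(i).uniform(LO,HI) for i in range(25)]:
        x,e=ik(c+57*u,RR,q0,d=d,s4=s4)
        if e<1e-3: print(lab,s4,d,x.round(2)); break
E
```

```text
[ 606.60366292 -275.30855058  112.06003878] [ 604.30887698 -273.46521662  112.11851052]
[[ 0.975 -0.223  0.   ]
 [-0.223 -0.975 -0.   ]
 [ 0.     0.    -1.   ]] [[ 0.975 -0.223  0.   ]
 [-0.223 -0.975 -0.   ]
 [ 0.     0.    -1.   ]]
lean 1 250 [-0.59  0.69  1.78  0.92  1.3  -0.92]
lean 1 250 [-0.59  0.69  1.78  0.92  1.3  -0.92]
lean 1 250 [-0.59  0.69  1.78  0.92  1.3  -0.92]
lean 1 250 [-0.59  0.69  1.78  0.92  1.3  -0.92]
lean 1 250 [-0.59  0.69  1.78  0.92  1.3  -0.92]
lean 1 250 [-0.59  0.69  1.78  0.92  1.3  -0.92]
lean 1 250 [-0.59  0.69  1.78  0.92  1.3  -0.92]
lean 1 250 [-0.59  0.69  1.78  0.92  1.3  -0.92]
lean 1 250 [-0.59  0.69  1.78  0.92  1.3  -0.92]
lean 1 250 [-0.59  0.69  1.78  0.92  1.3  -0.92]
lean 1 250 [-0.59  0.69  1.78  0.92  1.3  -0.92]
lean 1 250 [-0.59  0.69  1.78  0.92  1.3  -0.92]
lean 1 250 [-0.59  0.69  1.78  0.92  1.3  -0.92]
lean 1 250 [-0.59  0.69  1.78  0.92  1.3  -0.92]
lean 1 250 [-0.59  0.69  1.78  0.92  1.3  -0.92]
lean 1 250 [-0.59  0.69  1.78  0.92  1.3  -0.92]
lean 1 250 [-0.59  0.69  1.78  0.92  1.3  -0.92]
lean 1 250 [-0.59  0.69  1.78  0.
[... 4591 characters left out ...]
 -1.01]
lean -1 350 [-0.72  0.79  1.73 -0.83  1.33 -1.01]
lean -1 350 [-0.72  0.79  1.73 -0.83  1.33 -1.01]
lean -1 350 [-0.72  0.79  1.73 -0.83  1.33 -1.01]
lean -1 350 [-0.72  0.79  1.73 -0.83  1.33 -1.01]
lean -1 350 [-0.72  0.79  1.73 -0.83  1.33 -1.01]
lean -1 350 [-0.72  0.79  1.73 -0.83  1.33 -1.01]
lean -1 350 [-0.72  0.79  1.73 -0.83  1.33 -1.01]
lean -1 350 [-0.72  0.79  1.73 -0.83  1.33 -1.01]
lean -1 350 [-0.72  0.79  1.73 -0.83  1.33 -1.01]
lean -1 350 [-0.72  0.79  1.73 -0.83  1.33 -1.01]
lean -1 350 [-0.72  0.79  1.73 -0.83  1.33 -1.01]
lean -1 350 [-0.72  0.79  1.73 -0.83  1.33 -1.01]
x=n -1 350 [0.19 0.68 1.48 0.58 1.31 2.23]
x=-n -1 350 [ 0.19  0.68  1.48  0.58  1.31 -0.91]
```

```bash
python3 - <<'E'
from h import *
c,n,u=lean(55); R=frame(bx,-n); P=c+67.7*n+25*ez; print(c,n,P)
r=to(P,R)
print(r/2)
E
```

```text
[545.29554125 -36.40303838  63.44392085] [-0.18287579 -0.79847762  0.57357644] [532.91485034 -90.45997359 127.27504559]
row [-5.5240e-01 -8.1210e-01 -7.5900e-02  1.2223e+00 -4.0000e-04 -2.0000e-04] max 1.22 |mm| 197.0 deg 55.0
scaled [-4.520e-01 -6.644e-01 -6.210e-02  1.000e+00 -3.000e-04 -1.000e-04]
[-2.76211378e-01 -4.06050129e-01 -3.79668781e-02  6.11147711e-01
 -1.84950057e-04 -8.44486741e-05]
```

```bash
python3 -m inch '[[[-0.03,-0.05,-0.05,0.05,0,0,1],[-0.08,-0.12,-0.1,0.15,0,0,1],[-0.14,-0.2,-0.14,0.28,0,0,1],[-0.2,-0.29,-0.14,0.42,0,0,1],[-0.26,-0.38,-0.14,0.56,0,0,1],[-0.33,-0.48,-0.14,0.7,0,0,1],[-0.39,-0.57,-0.14,0.83,0,0,1],[-0.43,-0.63,-0.14,0.93,0,0,1],[-0.45,-0.66,-0.14,1,0,0,1],[-0.45,-0.66,-0.14,1,0,0,1]]]'; python3 - <<'E'
from h import *
o=st()
q=o['joint_positions']
for d in (250,300,350):
  for s in (1,-1): print(d,s,fk(q,d=d,s4=s)[0].round(1), np.abs(fk(q,d=d,s4=s)[1]-Rt(o['tcp_rot'])).max().round(3))
c,n,u=lean(55); R=frame(bx,-n); to(c+67.7*n+25*ez,R); to(c+27.7*n+15*ez,R)
E
```

```text
time: 6.45
tool_pos: [546.0, -125.3, 138.3]
tcp_rot: [-2.357, 0.0, -0.226]
contact_force: [-0.3, 0.3, -4.2]
grip_width: 29.0
t 6.45 q [-0.734  0.671  1.512  0.671  1.446 -0.765] p [ 546.  -125.3  138.3] rpy [-2.357  0.    -0.226] F [-0.3  0.3 -4.2] M [-1.02  0.16 -0.01] w 29.0
250 1 [ 545.6 -182.1  116.5] 0.0
250 -1 [ 338.9 -411.2  116.5] 0.916
300 1 [ 553.5 -147.6  131.1] 0.0
300 -1 [ 305.5 -422.5  131.1] 0.916
350 1 [ 561.4 -113.2  145.7] 0.0
350 -1 [ 272.  -433.9  145.7] 0.916
row [-0.1026 -0.0708  0.1488  0.2233 -0.0003 -0.001 ] max 0.22 |mm| 38.8 deg 10.0
row [-1.027e-01 -7.030e-02  3.811e-01  2.233e-01 -3.000e-04 -1.000e-03] max 0.38 |mm| 80.2 deg 10.0
```

```bash
python3 -m inch '[[[-0.02,-0.02,0.03,0.05,0,0,1],[-0.05,-0.04,0.08,0.13,0,0,1],[-0.08,-0.055,0.14,0.19,0,0,1],[-0.1,-0.07,0.2,0.223,0,0,1],[-0.103,-0.07,0.26,0.223,0,0,1],[-0.103,-0.07,0.31,0.223,0,0,1],[-0.103,-0.07,0.35,0.223,0,0,1],[-0.103,-0.07,0.37,0.223,0,0,1],[-0.103,-0.07,0.38,0.223,0,0,1],[-0.103,-0.07,0.38,0.223,0,0,1]]]'; python3 - <<'E'
from h import *
o=st()
c,n,u=lean(55); R=frame(bx,-n); to(c+7.7*n,R)
cv2.imwrite('pics/w3.png',bot.capture('wrist')[:,:,::-1]); cv2.imwrite('pics/s3.png',cv2.resize(bot.capture('scene')[100:300,130:380,::-1],None,fx=3,fy=3,interpolation=2)); np.save('o3.npy',o,allow_pickle=True)
E
```

```text
time: 7.7
tool_pos: [540.4, -58.2, 94.9]
tcp_rot: [-2.181, -0.0, -0.225]
contact_force: [0.4, -0.5, -3.7]
grip_width: 28.9
t 7.7 q [-0.708  0.76   1.645  0.828  1.401 -0.923] p [540.4 -58.2  94.9] rpy [-2.181 -0.    -0.225] F [ 0.4 -0.5 -3.7] M [-1.08  0.13  0.01] w 28.9
row [-0.0003  0.0649  0.1433 -0.0005 -0.0005  0.    ] max 0.14 |mm| 31.5 deg 0.0
```

View pics/w3.png

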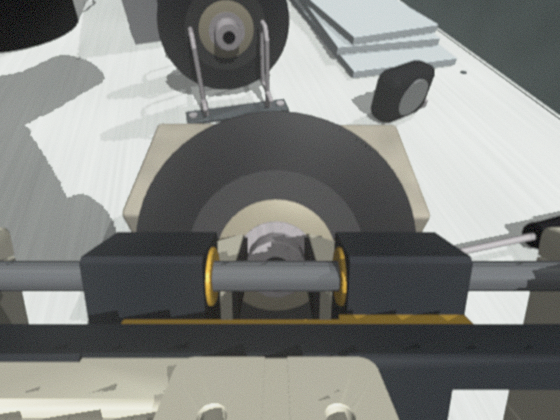

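View pics/s3.png

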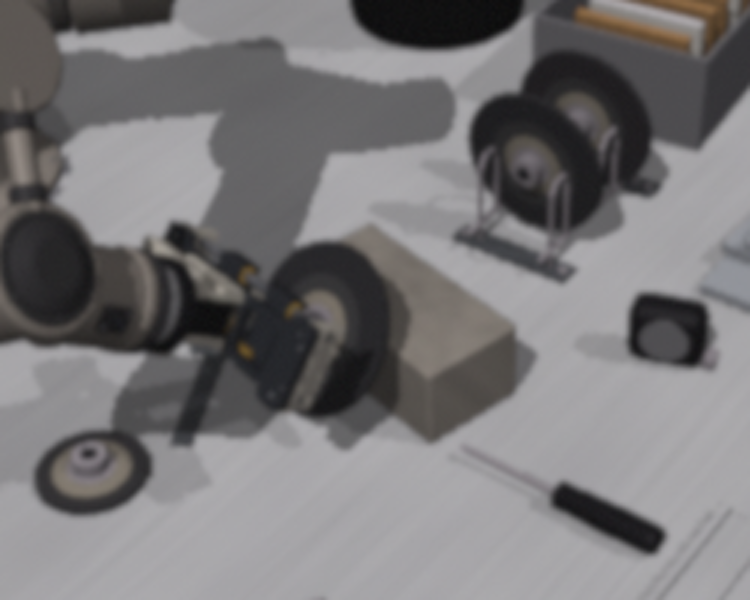

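```bash
python3 - <<'E'
from h import *
o=np.load('o3.npy',allow_pickle=True).item(); c=cam('wrist',o)
b=back(c,[[160,124],[397,124],[428,221],[124,221]],80); print(b.round(1))
bb=np.c_[(b-BC)@bx,(b-BC)@by]; print('block frame',bb.round(1))
R=Rt(o['tcp_rot']); a=np.radians([-90,-60,-30,0,180])
pts=np.array([o['tool_pos']+R@np.array([75*np.cos(t),75*np.sin(t),7.7+3.5*s]) for s in (1,-1) for t in a]); print(proj(c,pts).round(0))
print('rack disc a hub (228,36)', back(c,[[228,36]],89))
E
```

```text
[[478.7  97.1  80. ]
 [670.2  53.7  80. ]
 [641.9 -44.7  80. ]
 [457.1  -2.6  80. ]]
block frame [[-94.7  49.4]
 [101.6  49.9]
 [ 96.1 -52.4]
 [-93.5 -52.6]]
[[274. 107.]
 [349. 128.]
 [398. 182.]
 [410. 250.]
 [138. 249.]
 [274. 106.]
 [352. 128.]
 [403. 185.]
 [416. 254.]
 [132. 254.]]
rack disc a hub (228,36) [[554.40551677 236.39174239  89.        ]]
```

```bash
python3 -m inch '[[[0,0.01,0.02,0,0,0,1],[0,0.02,0.045,0,0,0,1],[0,0.03,0.07,0,0,0,1],[0,0.04,0.09,0,0,0,1],[0,0.0485,0.105,0,0,0,1],[0,0.0485,0.112,0,0,0,1],[0,0.0485,0.117,0,0,0,1],[0,0.0485,0.117,0,0,0,1],[0,0.0485,0.117,0,0,0,1],[0,0.0485,0.117,0,0,0,1]]]'; python3 - <<'E'
from h import *
o=st()
c,n,u=lean(55); R=frame(bx,-n); to(c+7.7*n,R)
E
```

```text
time: 9.05
tool_pos: [543.4, -44.9, 73.6]
tcp_rot: [-2.181, -0.0, -0.226]
contact_force: [-0.6, -0.0, -3.9]
grip_width: 29.2
t 9.05 q [-0.687  0.791  1.664  0.849  1.357 -0.951] p [543.4 -44.9  73.6] rpy [-2.181 -0.    -0.226] F [-0.6 -0.  -3.9] M [-1.09  0.22  0.03] w 29.2
row [-0.0001  0.0165  0.0265 -0.0006 -0.0006 -0.    ] max 0.03 |mm| 6.2 deg 0.0
```

```bash
python3 -m inch '[[[0,0.003,0.002,0,0,0,1],[0,0.006,0.004,0,0,0,1],[0,0.009,0.006,0,0,0,1],[0,0.0125,0.009,0,0,0,1],[0,0.0125,0.011,0,0,0,1],[0,0.0125,0.014,0,0,0,1],[0,0.0125,0.016,0,0,0,1],[0,0.0125,0.018,0,0,0,1],[0,0.0125,0.018,0,0,0,1],[0,0.0125,0.018,0,0,0,1]]]'; python3 - <<'E'
from h import *
o=st()
c,n,u=lean(55); R=frame(bx,-n); to(c+7.7*n,R)
E
```

```text
time: 10.3
tool_pos: [543.6, -43.4, 69.4]
tcp_rot: [-2.181, -0.0, -0.225]
contact_force: [-1.2, -0.4, -4.0]
grip_width: 28.8
t 10.3 q [-0.684  0.797  1.666  0.852  1.35  -0.957] p [543.6 -43.4  69.4] rpy [-2.181 -0.    -0.225] F [-1.2 -0.4 -4. ] M [-1.14  0.19  0.02] w 28.8
row [ 0.0002  0.0038  0.0081 -0.0006 -0.0003 -0.0001] max 0.01 |mm| 1.8 deg 0.0
```

Still no contact. Go on straight down in small steps.

```bash
python3 -m inch '[[[0,0.002,0.001,0,0,0,1],[0,0.004,0.003,0,0,0,1],[0,0.006,0.004,0,0,0,1],[0,0.008,0.006,0,0,0,1],[0,0.008,0.006,0,0,0,1],[0,0.008,0.006,0,0,0,1],[0,0.008,0.006,0,0,0,1],[0,0.008,0.006,0,0,0,1],[0,0.008,0.006,0,0,0,1],[0,0.008,0.006,0,0,0,1]]]'; python3 - <<'E'
from h import *
o=st()
c,n,u=lean(55); R=frame(bx,-n); to(c+7.7*n,R)
E
```

```text
time: 11.55
tool_pos: [543.8, -42.8, 68.2]
tcp_rot: [-2.18, -0.0, -0.225]
contact_force: [0.3, 4.0, 6.2]
grip_width: 29.0
t 11.55 q [-0.684  0.8    1.667  0.854  1.349 -0.959] p [543.8 -42.8  68.2] rpy [-2.18  -0.    -0.225] F [0.3 4.  6.2] M [ 0.59 -0.16  0.05] w 29.0
row [ 0.0002  0.0005  0.0021 -0.0027 -0.0002  0.0004] max 0.0 |mm| 0.4 deg 0.1
```

```bash
python3 -m inch '[[[0,-0.001,0,0,0,0,1],[0,-0.003,0.002,0,0,0,1],[0,-0.004,0.004,0,0,0,1],[0,-0.006,0.006,0,0,0,1],[0,-0.007,0.007,0,0,0,1],[0,-0.007,0.007,0,0,0,1],[0,-0.007,0.007,0,0,0,1],[0,-0.007,0.007,0,0,0,1],[0,-0.007,0.007,0,0,0,1],[0,-0.007,0.007,0,0,0,1]]]'; python3 - <<'E'
from h import *
o=st()
c,n,u=lean(55); R=frame(bx,-n); to(c+7.7*n,R)
cv2.imwrite('pics/s5.png',cv2.resize(bot.capture('scene')[150:280,180:320,::-1],None,fx=4,fy=4,interpolation=2))
E
```

```text
time: 12.8
tool_pos: [543.9, -42.2, 68.0]
tcp_rot: [-2.182, -0.001, -0.226]
contact_force: [-3.0, -1.7, 6.4]
grip_width: 28.8
t 12.8 q [-0.682  0.799  1.668  0.854  1.346 -0.959] p [543.9 -42.2  68. ] rpy [-2.182e+00 -1.000e-03 -2.260e-01] F [-3.  -1.7  6.4] M [0.13 0.07 0.23] w 28.8
row [ 0.0001  0.0015 -0.0011  0.0004 -0.0009  0.0004] max 0.0 |mm| 0.4 deg 0.0
```

View pics/s5.png

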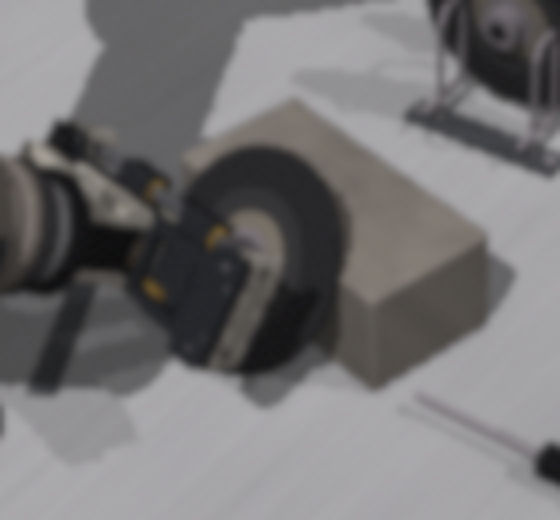

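```bash
python3 -m inch '[[[0,-0.002,0.001,0,0,0,1],[0,-0.004,0.003,0,0,0,1],[0,-0.006,0.005,0,0,0,1],[0,-0.008,0.007,0,0,0,1],[0,-0.01,0.009,0,0,0,1],[0,-0.011,0.01,0,0,0,1],[0,-0.011,0.01,0,0,0,1],[0,-0.011,0.01,0,0,0,1],[0,-0.011,0.01,0,0,0,1],[0,-0.011,0.01,0,0,0,1]]]'; python3 - <<'E'
from h import *
o=st()
c,n,u=lean(55); R=frame(bx,-n); to(c+7.7*n,R)
E
```

```text
time: 14.1
tool_pos: [544.1, -41.9, 67.9]
tcp_rot: [-2.186, -0.001, -0.226]
contact_force: [-11.6, -15.2, 7.4]
grip_width: 29.0
t 14.1 q [-0.681  0.796  1.669  0.854  1.342 -0.957] p [544.1 -41.9  67.9] rpy [-2.186e+00 -1.000e-03 -2.260e-01] F [-11.6 -15.2   7.4] M [-1.01  0.86  0.94] w 29.0
row [-0.0003  0.0021 -0.0024  0.0059 -0.0022  0.0005] max 0.01 |mm| 0.6 deg 0.3
```

```bash
python3 -m inch '[[[0,0.003,-0.003,0,0,0,1],[0,0.007,-0.007,0,0,0,1],[0,0.007,-0.007,0,0,0,1],[0,0.007,-0.007,0,0,0,1],[0,0.007,-0.007,0,0,0,0.3],[0,0.007,-0.007,0,0,0,0.2],[0,0.007,-0.007,0,0,0,0.1],[0,0.007,-0.007,0,0,0,0],[0,0.007,-0.007,0,0,0,-0.1],[0,0.007,-0.007,0,0,0,-0.2]]]'; python3 - <<'E'
from h import *
o=st()
cv2.imwrite('pics/w6.png',bot.capture('wrist')[:,:,::-1])
E
```

```text
time: 15.35
tool_pos: [544.3, -40.4, 68.0]
tcp_rot: [-2.181, -0.0, -0.225]
contact_force: [0.2, -0.8, 0.7]
grip_width: 53.8
t 15.35 q [-0.68   0.799  1.669  0.856  1.345 -0.958] p [544.3 -40.4  68. ] rpy [-2.181 -0.    -0.225] F [ 0.2 -0.8  0.7] M [-0.51  0.03 -0.01] w 53.8
```

View pics/w6.png

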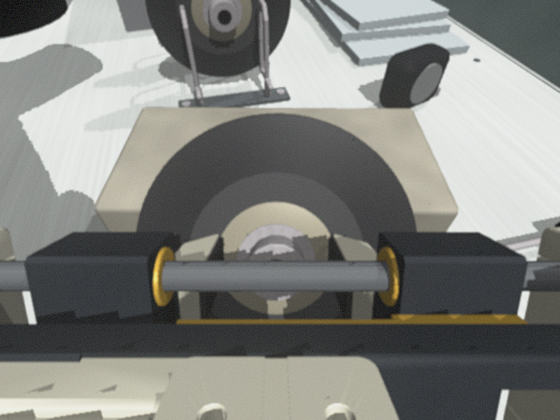

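```bash
python3 - <<'E'
from h import *
R=down(0.3)
to([530,-90,260],R); to([540,-60,270],down(0.0)); to([515,-145,140],Rt(bot.get_obs()['tcp_rot']))
E
```

```text
row [-0.0144 -0.6389 -0.7611 -1.1937 -0.321  -0.6162] max 1.19 |mm| 198.8 deg 62.2
scaled [-0.012  -0.5353 -0.6376 -1.     -0.269  -0.5162]
row [ 9.0000e-04 -7.7010e-01 -6.6080e-01 -1.2175e+00 -1.3780e-01 -2.6440e-01] max 1.22 |mm| 202.9 deg 56.4
scaled [ 7.000e-04 -6.325e-01 -5.428e-01 -1.000e+00 -1.132e-01 -2.172e-01]
row [-0.0261  0.016  -0.6505  0.      0.      0.    ] max 0.65 |mm| 130.3 deg 0.0
```

```bash
python3 -m inch '[[[0,0,-0.05,0,0,0,-0.3],[0,0,-0.13,0,0,0,-0.3],[0,0,-0.25,0,0,0,-0.3],[0,-0.04,-0.4,0,0,0,-0.3],[0,-0.14,-0.52,-0.12,-0.03,-0.06,-0.1],[0,-0.27,-0.62,-0.32,-0.08,-0.16,0],[0,-0.4,-0.7,-0.54,-0.14,-0.28,0.2],[0,-0.52,-0.74,-0.76,-0.2,-0.39,0.3],[0,-0.6,-0.76,-0.93,-0.25,-0.48,0.35],[0,-0.64,-0.76,-1,-0.27,-0.52,0.35]]]'; python3 - <<'E'
from h import *
o=st()
cv2.imwrite('pics/s7.png',cv2.resize(bot.capture('scene')[150:280,180:320,::-1],None,fx=4,fy=4,interpolation=2))
to([550,150,280],down(1.57))
E
```

```text
time: 16.65
tool_pos: [533.4, -89.9, 263.3]
tcp_rot: [-2.994, -0.039, 0.224]
contact_force: [0.3, -0.7, -0.6]
grip_width: 30.0
t 16.65 q [-0.394  0.364  1.399  0.144  1.434 -0.644] p [533.4 -89.9 263.3] rpy [-2.994 -0.039  0.224] F [ 0.3 -0.7 -0.6] M [-0.07 -0.12 -0.01] w 30.0
row [ 0.3509 -1.1444  0.1002 -0.1241 -0.1675 -1.7047] max 1.7 |mm| 240.2 deg 77.3
scaled [ 0.2058 -0.6713  0.0588 -0.0728 -0.0982 -1.    ]
```

View pics/s7.png

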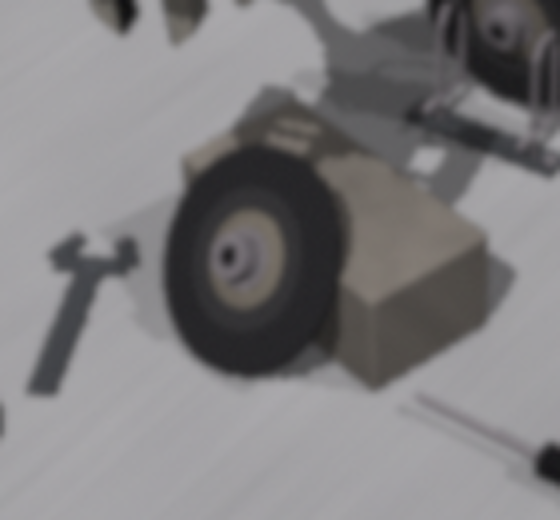

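```bash
python3 -m inch '[[[0.03,-0.1,0.01,-0.01,-0.01,-0.1,0.35],[0.08,-0.25,0.02,-0.02,-0.03,-0.25,0.35],[0.13,-0.42,0.04,-0.04,-0.05,-0.42,0.35],[0.18,-0.6,0.06,-0.06,-0.08,-0.6,0.35],[0.24,-0.78,0.07,-0.07,-0.1,-0.78,0.35],[0.28,-0.93,0.08,-0.07,-0.1,-0.93,0.35],[0.3,-1,0.09,-0.07,-0.1,-1,0.35],[0.3,-1,0.09,-0.07,-0.1,-1,0.35],[0.3,-1,0.09,-0.07,-0.1,-1,0.35],[0.3,-1,0.09,-0.07,-0.1,-1,0.35]]]'; python3 - <<'E'
from h import *
o=st(); np.save('o8.npy',o,allow_pickle=True)
cv2.imwrite('pics/w8.png',bot.capture('wrist')[:,:,::-1])
E
```

```text
time: 17.95
tool_pos: [547.0, 117.0, 274.8]
tcp_rot: [-3.079, -0.042, 1.009]
contact_force: [0.9, -0.4, 0.0]
grip_width: 29.7
t 17.95 q [ 0.033  0.386  1.327  0.071  1.457 -0.986] p [547.  117.  274.8] rpy [-3.079 -0.042  1.009] F [ 0.9 -0.4  0. ] M [-0.02 -0.14  0.04] w 29.7
```

View pics/w8.png

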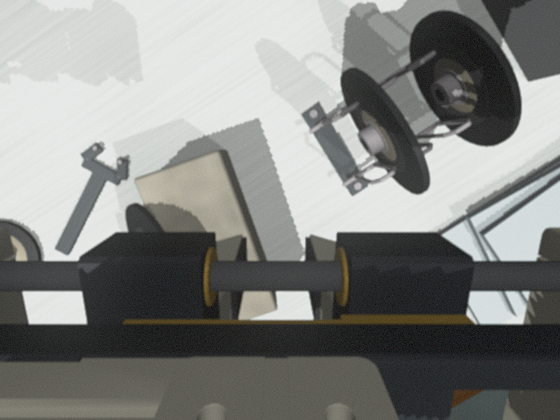

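```bash
cat >> h.py <<'E'
def rackpts(x,y,yaw):
    R=rz(yaw); T=lambda P:(R@np.atleast_2d(P).T).T+[x,y,0]
    L=[]
    for sx in (-40,40):
        L.append(T([[sx,-92,22],[sx,92,22]]))
        for yy in (-55,-37,-9,9,37,55): L.append(T([[sx,yy,22],[sx,yy,97]]))
    a=np.linspace(0,2*np.pi,40)
    for yy in (-46,46):
        for e in (-3.5,3.5): L.append(T(np.c_[75*np.cos(a),0*a+yy+e,89+75*np.sin(a)]))
        L.append(T(np.c_[15*np.cos(a),0*a+yy-20.5,89+15*np.sin(a)]))
    return L
def overlay(im,c,L,box,s,fn):
    x0,y0,x1,y1=box; v=cv2.resize(im[y0:y1,x0:x1],None,fx=s,fy=s,interpolation=2)
    for l in L:
        p=((proj(c,l)-[x0,y0]+0.5)*s).astype(int); cv2.polylines(v,[p.reshape(-1,1,2)],False,(0,255,0),1)
    cv2.imwrite(fn,v)
E
python3 - <<'E'
from h import *
o=np.load('o8.npy',allow_pickle=True).item(); c=cam('wrist',o)
im=cv2.imread('pics/w8.png'); ov=rackpts(554,302,.02)
overlay(im,c,[],(295,0,525,205),3.4,'pics/r8a.png'); overlay(im,c,ov,(295,0,525,205),3.4,'pics/r8b.png')
print(back(c,[[303,113],[318,102],[369,187],[352,196]],3).round(1))
E
```

```text
[[492.1 209.5   3. ]
 [490.7 233.    3. ]
 [622.7 235.5   3. ]
 [620.9 209.7   3. ]]
```

View pics/r8a.png

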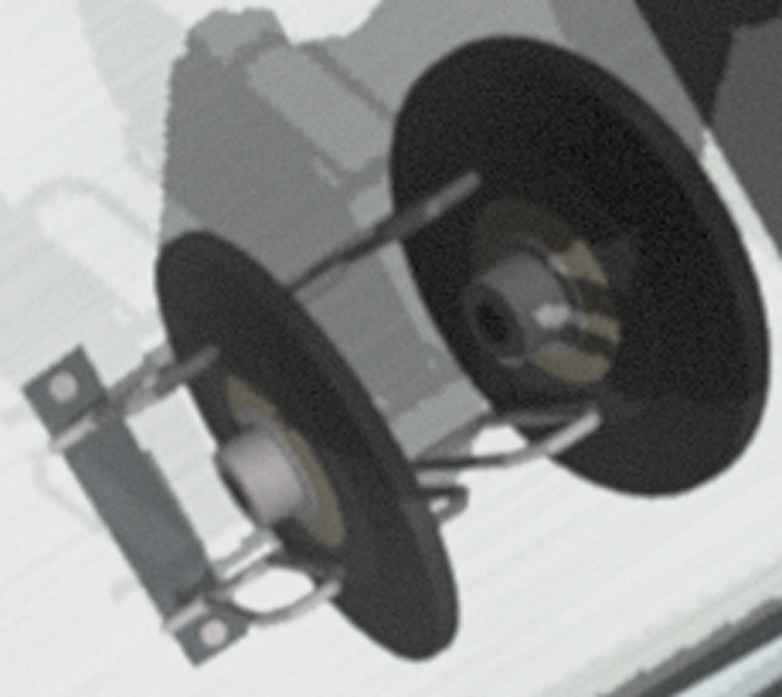

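View pics/r8b.png

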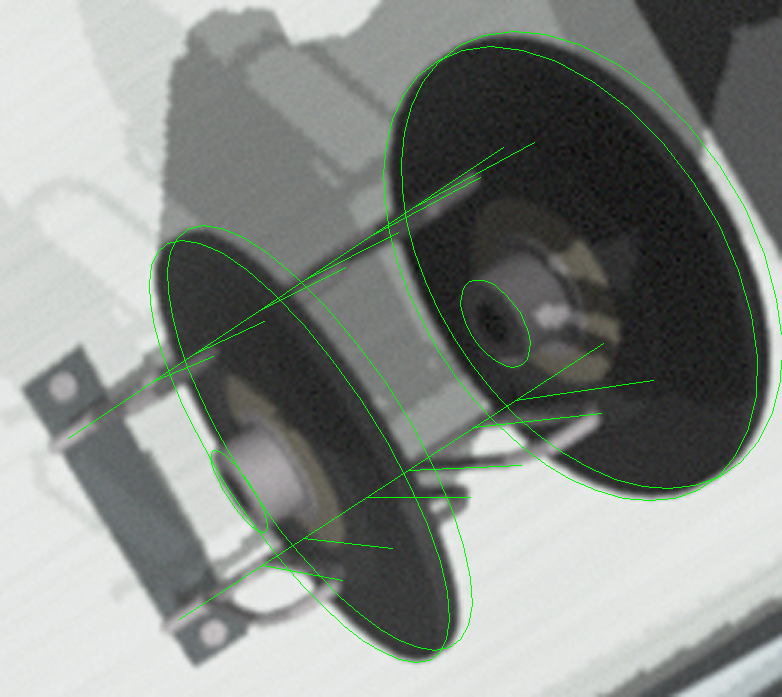

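```bash
python3 - <<'E'
from h import *
c,n,u=lean(55); R=frame(-n,-u); P=c+140*u; print(P, R.round(2))
to(P,R); to(P+30*ez,R)
for k in (140,52): print(ik(c+k*u,R,bot.get_obs()['joint_positions'],d=325)[0].round(2))
E
```

```text
[563.22268209  41.87096891 178.12520705] [[ 0.18  0.97 -0.13]
 [ 0.8  -0.22 -0.56]
 [-0.57 -0.   -0.82]]
row [-0.2956  0.2984  0.4538 -0.1989 -0.8368 -0.3926] max 0.84 |mm| 123.7 deg 42.5
row [-0.2893  0.289   0.3042 -0.1989 -0.8368 -0.3926] max 0.84 |mm| 101.9 deg 42.5
[ 0.24  0.65  1.32 -0.54  1.49 -0.98]
[ 0.16  0.67  1.5  -0.59  1.28 -0.92]
```

```bash
python3 -m inch '[[[-0.03,0.03,0.03,-0.02,-0.08,-0.04,0.45],[-0.07,0.07,0.09,-0.05,-0.2,-0.1,0.52],[-0.12,0.12,0.15,-0.08,-0.35,-0.17,0.52],[-0.18,0.18,0.23,-0.12,-0.5,-0.24,0.52],[-0.23,0.23,0.31,-0.16,-0.65,-0.31,0.52],[-0.27,0.27,0.38,-0.18,-0.76,-0.36,0.52],[-0.29,0.3,0.43,-0.2,-0.83,-0.39,0.52],[-0.296,0.3,0.454,-0.2,-0.837,-0.393,0.52],[-0.296,0.3,0.454,-0.2,-0.837,-0.393,0.52],[-0.296,0.3,0.454,-0.2,-0.837,-0.393,0.52]]]'; python3 - <<'E'
from h import *
o=st(); np.save('o9.npy',o,allow_pickle=True)
c,n,u=lean(55); R=frame(-n,-u)
im=np.ascontiguousarray(bot.capture('wrist')[:,:,::-1]);cm=cam('wrist',o)
a=np.linspace(0,2*np.pi,60)
v=im.copy()
for e in (3.5,-3.5):
  L=c+e*n+75*(np.cos(a)[:,None]*bx+np.sin(a)[:,None]*u); cv2.polylines(v,[proj(cm,L).astype(int).reshape(-1,1,2)],True,(0,255,0),1)
e=BC+[0,0,80]+np.array([-100*bx-50*by,100*bx-50*by,100*bx+50*by,-100*bx+50*by]); cv2.polylines(v,[proj(cm,e).astype(int).reshape(-1,1,2)],True,(255,0,0),1)
cv2.imwrite('pics/w9.png',im);cv2.imwrite('pics/w9b.png',v)
to(c+52*u,R)
E
```

```text
time: 19.25
tool_pos: [563.9, 42.5, 179.0]
tcp_rot: [3.138, 0.61, 1.345]
contact_force: [-0.3, 1.0, -0.1]
grip_width: 22.1
t 19.25 q [ 0.231  0.646  1.315 -0.544  1.489 -0.984] p [563.9  42.5 179. ] rpy [3.138 0.61  1.345] F [-0.3  1.  -0.1] M [ 0.4  -0.26 -0.04] w 22.1
row [-8.000e-04 -4.000e-03  4.459e-01  4.000e-03 -1.500e-03 -2.000e-04] max 0.45 |mm| 89.2 deg 0.2
```

View pics/w9b.png

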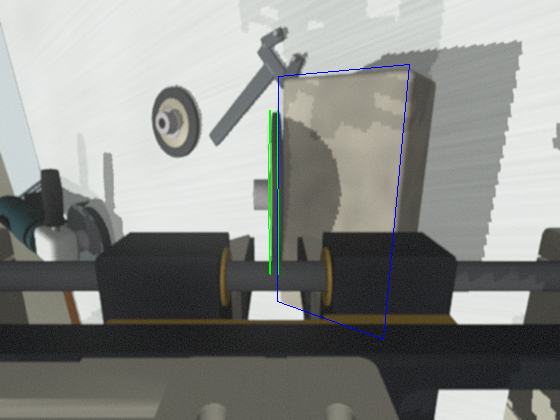

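View pics/w9.png

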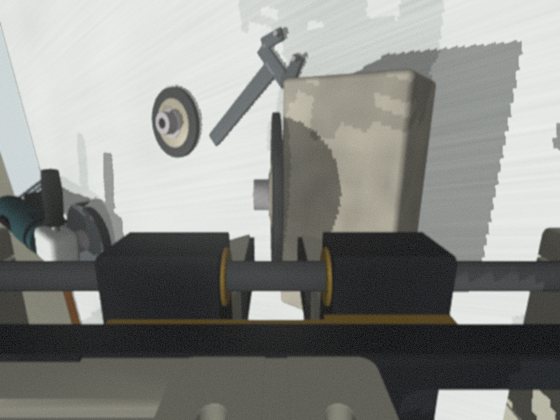

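```bash
python3 -m inch '[[[0.002,0,0.05,0,0,0,0.52],[0.006,-0.004,0.13,0,0,0,0.52],[0.006,-0.004,0.22,0,0,0,0.52],[0.006,-0.004,0.3,0,0,0,0.52],[0.006,-0.004,0.36,0,0,0,0.52],[0.006,-0.004,0.4,0,0,0,0.52],[0.006,-0.004,0.43,0,0,0,0.52],[0.006,-0.004,0.446,0,0,0,0.52],[0.006,-0.004,0.446,0,0,0,0.52],[0.006,-0.004,0.446,0,0,0,0.52]]]'; python3 - <<'E'
from h import *
o=st(); 
cv2.imwrite('pics/w10.png',bot.capture('wrist')[:,:,::-1])
cv2.imwrite('pics/s10.png',cv2.resize(bot.capture('scene')[120:260,170:330,::-1],None,fx=4,fy=4,interpolation=2))
E
```

```text
time: 20.55
tool_pos: [552.0, -5.9, 104.6]
tcp_rot: [3.14, 0.611, 1.347]
contact_force: [0.7, -0.3, 0.1]
grip_width: 21.8
t 20.55 q [ 0.159  0.687  1.47  -0.588  1.29  -0.933] p [552.   -5.9 104.6] rpy [3.14  0.611 1.347] F [ 0.7 -0.3  0.1] M [ 0.41 -0.23 -0.  ] w 21.8
```

View pics/w10.png

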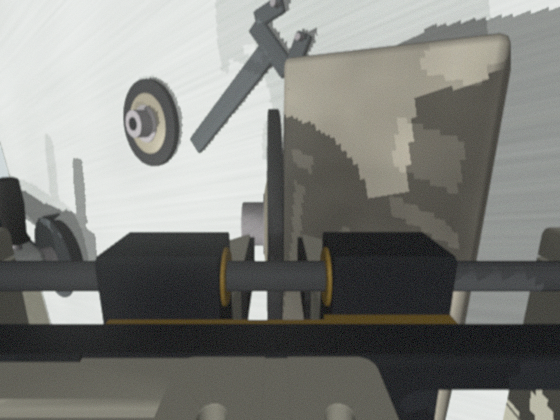

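View pics/s10.png

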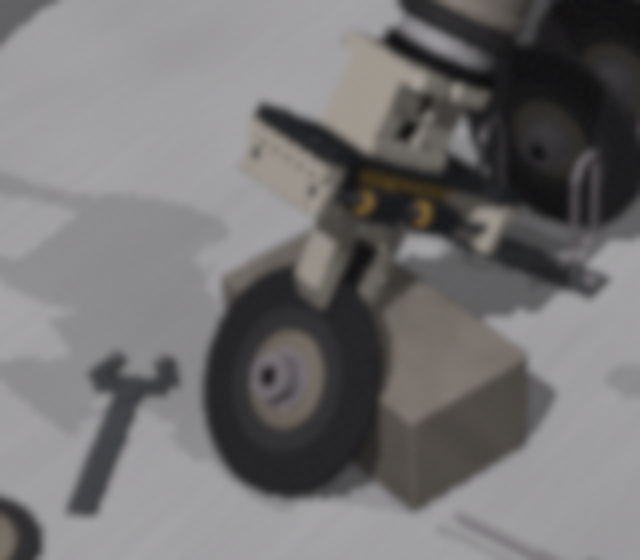

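```bash
python3 -m inch '[[[0,0,0,0,0,0,0.75],[0,0,0,0,0,0,1],[0,0,0,0,0,0,1],[0,0,0,0,0,0,1],[0,0,0,0,0,0,1],[-0.01,0,-0.01,0,0,0,1],[-0.03,0,-0.04,0,0,0,1],[-0.06,0,-0.1,0,0,0,1],[-0.09,0,-0.18,0,0,0,1],[-0.12,0,-0.28,0,0,0,1]]]'; python3 - <<'E'
from h import *
o=st(); 
cv2.imwrite('pics/s11.png',cv2.resize(bot.capture('scene')[100:260,150:330,::-1],None,fx=3.6,fy=3.6,interpolation=2))
Y=np.pi/2+.015
print([x.round(2) for x in ik([555,300,330],down(Y),o['joint_positions'],d=325)])
to([545,100,290],down(Y)); to([555,301,290],down(Y))
E
```

```text
time: 21.9
tool_pos: [554.5, 6.6, 165.3]
tcp_rot: [3.14, 0.61, 1.347]
contact_force: [-1.0, -0.7, -3.8]
grip_width: 7.1
t 21.9 q [ 0.178  0.625  1.396 -0.564  1.413 -0.995] p [554.5   6.6 165.3] rpy [3.14  0.61  1.347] F [-1.  -0.7 -3.8] M [ 0.97 -0.36  0.04] w 7.1
[array([ 0.37,  0.55,  0.9 ,  0.  ,  1.69, -1.21]), np.float64(0.0)]
row [ 0.0118 -0.1517 -0.7515 -0.0845  0.7723 -0.2944] max 0.77 |mm| 153.4 deg 37.4
row [ 0.8245 -0.324  -1.3193 -0.0845  0.7723 -0.2944] max 1.32 |mm| 317.8 deg 37.4
scaled [ 0.6249 -0.2456 -1.     -0.064   0.5854 -0.2232]
```

View pics/s11.png

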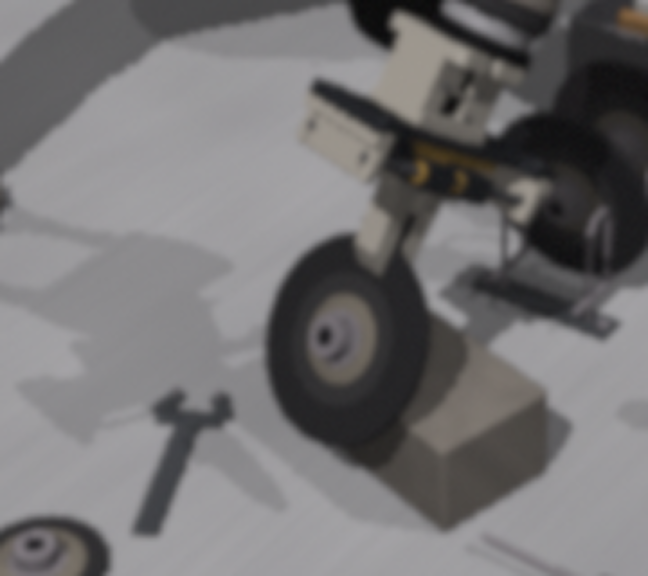

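```bash
python3 - <<'E'
from h import *
to([546,60,325],down(np.pi/2+.015))
E
```

```text
row [-0.2473 -0.1018 -0.7839 -0.0845  0.7723 -0.2944] max 0.78 |mm| 165.7 deg 37.4
```

```bash
python3 -m inch '[[[-0.03,-0.01,-0.06,0,0,0,1],[-0.07,-0.02,-0.16,-0.01,0.06,-0.03,1],[-0.11,-0.03,-0.28,-0.02,0.17,-0.07,1],[-0.15,-0.05,-0.41,-0.03,0.32,-0.12,1],[-0.19,-0.07,-0.54,-0.05,0.48,-0.18,1],[-0.22,-0.09,-0.66,-0.07,0.62,-0.24,1],[-0.24,-0.1,-0.74,-0.08,0.72,-0.28,1],[-0.247,-0.102,-0.784,-0.0845,0.772,-0.294,1],[-0.247,-0.102,-0.784,-0.0845,0.772,-0.294,1],[-0.247,-0.102,-0.784,-0.0845,0.772,-0.294,1]]]'; python3 - <<'E'
from h import *
o=st(); 
to([555,230,325],down(np.pi/2+.015));to([555,302,325],down(np.pi/2+.015))
E
```

```text
time: 23.2
tool_pos: [544.8, 58.8, 320.2]
tcp_rot: [-3.135, 0.002, 1.585]
contact_force: [0.3, 0.8, -4.6]
grip_width: 6.6
t 23.2 q [-0.031  0.337  1.275 -0.003  1.536 -1.616] p [544.8  58.8 320.2] rpy [-3.135e+00  2.000e-03  1.585e+00] F [ 0.3  0.8 -4.6] M [ 0.14 -0.23 -0.01] w 6.6
row [ 0.8554  0.0629 -0.0266 -0.009   0.003  -0.0013] max 0.86 |mm| 171.6 deg 0.4
row [ 1.2153  0.0679 -0.0275 -0.009   0.003  -0.0013] max 1.22 |mm| 243.5 deg 0.4
scaled [ 1.      0.0559 -0.0226 -0.0074  0.0025 -0.0011]
```

```bash
python3 -m inch '[[[0.06,0,-0.01,0,0,0,1],[0.18,0.01,-0.02,0,0,0,1],[0.32,0.02,-0.03,-0.005,0,0,1],[0.47,0.03,-0.03,-0.009,0.003,0,1],[0.62,0.04,-0.03,-0.009,0.003,0,1],[0.77,0.05,-0.03,-0.009,0.003,0,1],[0.9,0.056,-0.03,-0.009,0.003,0,1],[0.97,0.056,-0.03,-0.009,0.003,0,1],[1,0.056,-0.03,-0.009,0.003,0,1],[1,0.056,-0.03,-0.009,0.003,0,1]]]'; python3 - <<'E'
from h import *
o=st(); np.save('o12.npy',o,allow_pickle=True)
im=np.ascontiguousarray(bot.capture('wrist')[:,:,::-1]); cv2.imwrite('pics/w12.png',im)
to([555,302,325],down(np.pi/2+.015))
E
```

```text
time: 24.45
tool_pos: [553.7, 258.9, 326.3]
tcp_rot: [3.14, -0.001, 1.585]
contact_force: [0.3, -0.3, -5.0]
grip_width: 6.4
t 24.45 q [ 0.312  0.46   1.073  0.     1.607 -1.273] p [553.7 258.9 326.3] rpy [ 3.140e+00 -1.000e-03  1.585e+00] F [ 0.3 -0.3 -5. ] M [ 0.1  -0.13  0.02] w 6.4
row [ 0.2175  0.0089  0.0074  0.0022 -0.0008 -0.0019] max 0.22 |mm| 43.6 deg 0.1
```

View pics/w12.png

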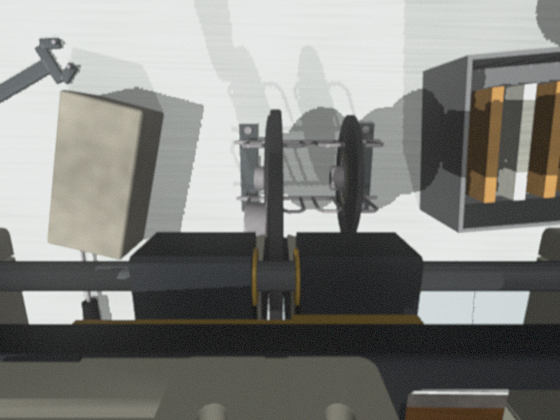

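```bash
python3 - <<'E'
from h import *
o=np.load('o12.npy',allow_pickle=True).item(); c=cam('wrist',o); im=cv2.imread('pics/w12.png')
a=np.linspace(0,2*np.pi,60); R=Rt(o['tcp_rot'])
D=[o['tool_pos']+(R@np.c_[0*a+e,75*np.cos(a),51.6+75*np.sin(a)].T).T for e in (-3.5,3.5)]
overlay(im,c,[],(225,90,405,240),4.4,'pics/r12a.png'); overlay(im,c,rackpts(555,302,.015)+D,(225,90,405,240),4.4,'pics/r12b.png')
E
```

```text
(no output)
```

View pics/r12a.png

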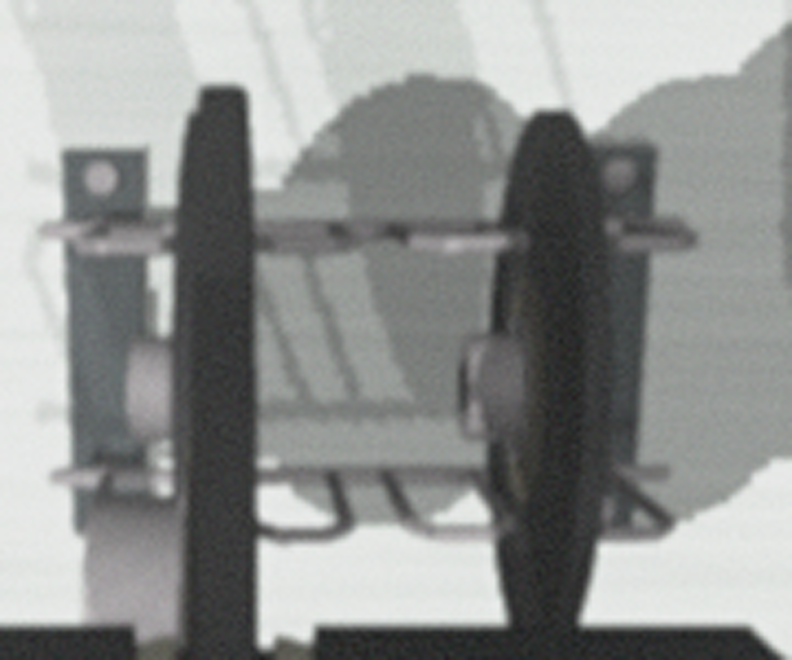

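View pics/r12b.png

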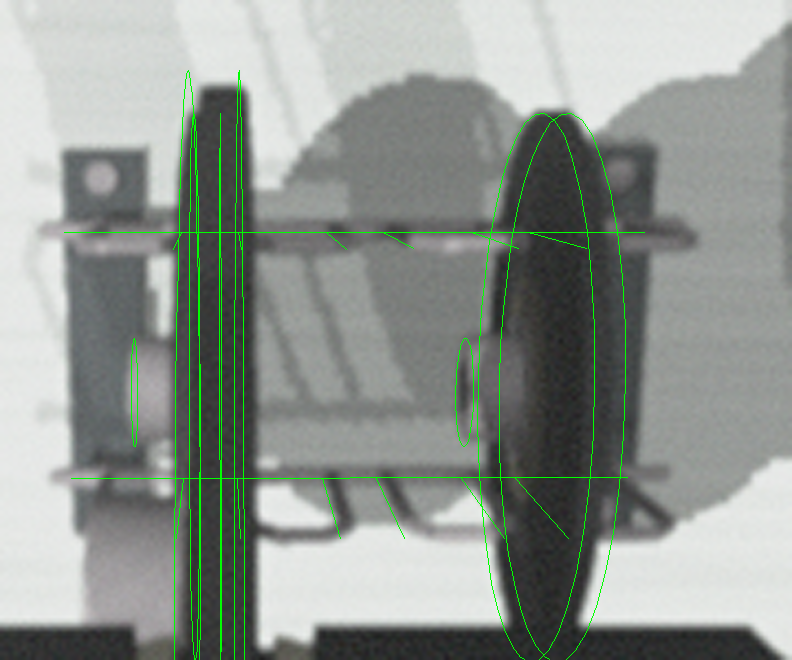

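```bash
python3 -m inch '[[[0.05,0.002,0,0,0,0,1],[0.12,0.005,0,0,0,0,1],[0.18,0.009,0,0,0,-0.001,1],[0.215,0.009,0.01,0,0,-0.001,1],[0.2205,0.009,0.06,0.002,0,-0.001,1],[0.2205,0.009,0.15,0.002,0,-0.001,1],[0.2205,0.009,0.25,0.002,0,-0.001,1],[0.2205,0.009,0.34,0.002,0,-0.001,1],[0.2205,0.009,0.4,0.002,0,-0.001,1],[0.2205,0.009,0.425,0.002,0,-0.001,1]]]'; python3 - <<'E'
from h import *
o=st(); np.save('o13.npy',o,allow_pickle=True)
im=np.ascontiguousarray(bot.capture('wrist')[:,:,::-1]); cv2.imwrite('pics/w13.png',im)
s=np.ascontiguousarray(bot.capture('scene')[:,:,::-1]); cv2.imwrite('pics/s13.png',s)
c=cam('wrist',o)
a=np.linspace(0,2*np.pi,60); R=Rt(o['tcp_rot'])
D=[o['tool_pos']+(R@np.c_[0*a+e,75*np.cos(a),51.6+75*np.sin(a)].T).T for e in (-3.5,3.5)]
overlay(im,c,[],(160,60,400,240),3.3,'pics/r13a.png'); overlay(im,c,rackpts(555,302.6,.015)+D,(160,60,400,240),3.3,'pics/r13b.png')
overlay(s,cam('scene'),[],(260,70,370,200),5,'pics/r13s.png')
E
```

```text
time: 25.75
tool_pos: [554.9, 303.0, 240.6]
tcp_rot: [-3.141, -0.001, 1.585]
contact_force: [-0.2, -0.5, -3.8]
grip_width: 6.8
t 25.75 q [ 3.780e-01  5.360e-01  1.176e+00  1.000e-03  1.430e+00 -1.207e+00] p [554.9 303.  240.6] rpy [-3.141e+00 -1.000e-03  1.585e+00] F [-0.2 -0.5 -3.8] M [ 0.07 -0.11  0.06] w 6.8
```

View pics/r13a.png

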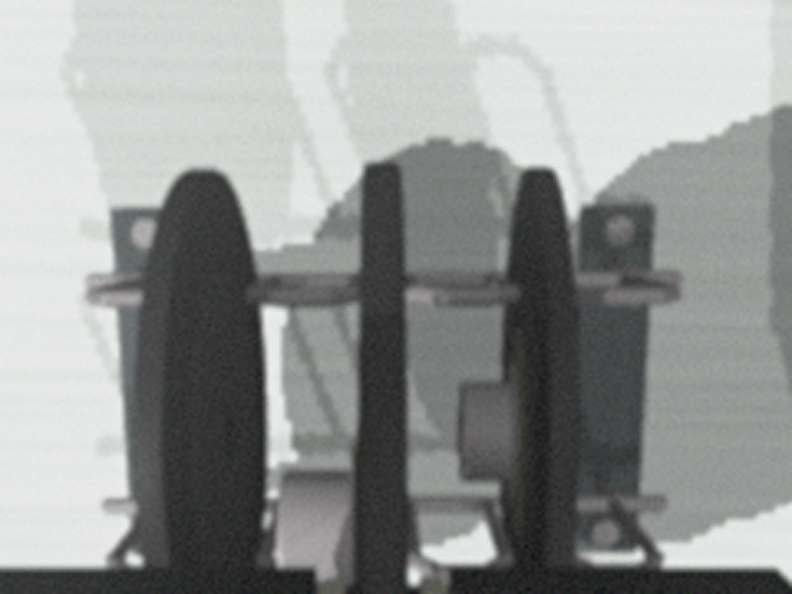

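View pics/r13b.png

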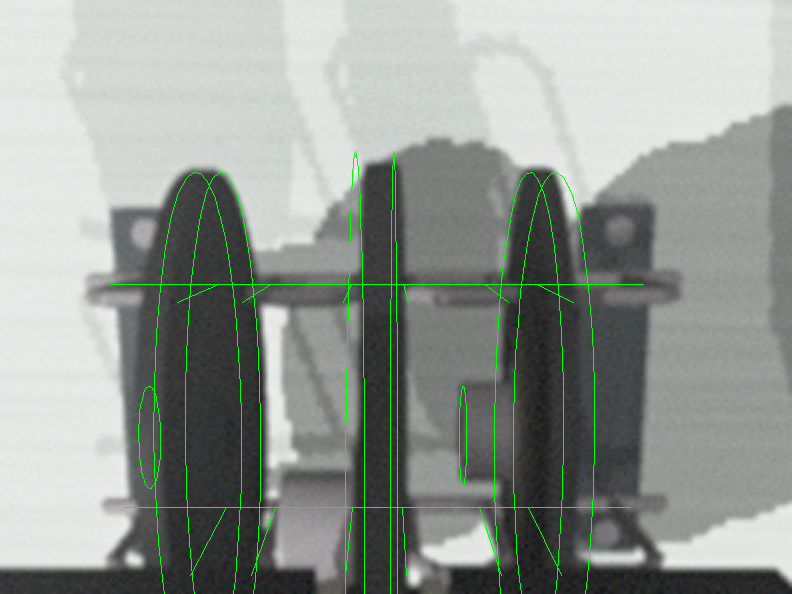

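View pics/r13s.png

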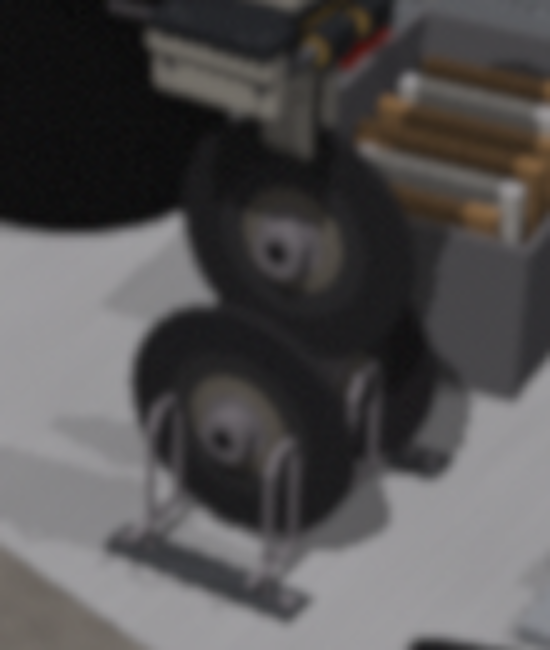

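```bash
python3 -m inch '[[[0,0,0.02,0,0,0,1],[0,0,0.05,0,0,0,1],[0,0,0.08,0,0,0,1],[0,0,0.11,0,0,0,1],[0,0,0.14,0,0,0,1],[0,0,0.165,0,0,0,1],[0,0,0.19,0,0,0,1],[0,0,0.2,0,0,0,1],[0,0,0.2,0,0,0,1],[0,0,0.2,0,0,0,1]]]'; python3 - <<'E'
from h import *
o=st()
s=np.ascontiguousarray(bot.capture('scene')[:,:,::-1]); overlay(s,cam('scene'),[],(260,70,370,200),5,'pics/r14s.png')
im=np.ascontiguousarray(bot.capture('wrist')[:,:,::-1]); overlay(im,0,[],(140,40,420,240),2.8,'pics/r14w.png')
E
```

```text
time: 27.1
tool_pos: [555.3, 303.4, 201.8]
tcp_rot: [3.141, -0.001, 1.585]
contact_force: [-0.0, -0.2, -3.4]
grip_width: 6.9
t 27.1 q [ 3.780e-01  5.600e-01  1.242e+00  1.000e-03  1.339e+00 -1.207e+00] p [555.3 303.4 201.8] rpy [ 3.141e+00 -1.000e-03  1.585e+00] F [-0.  -0.2 -3.4] M [ 0.09 -0.12  0.05] w 6.9
```

View pics/r14s.png

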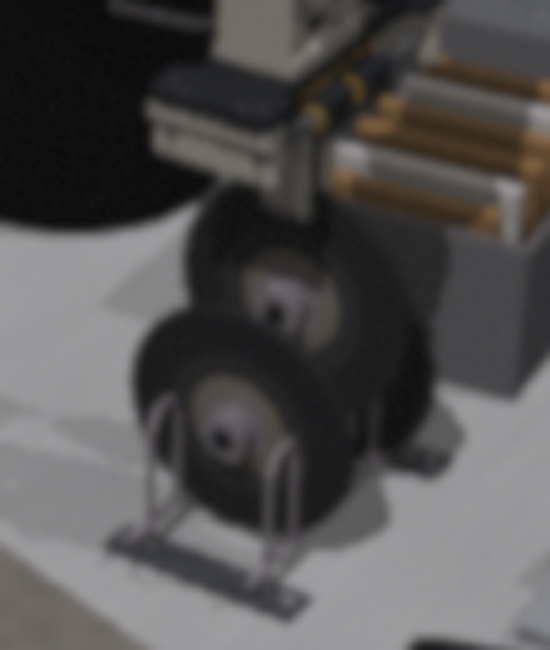

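View pics/r14w.png

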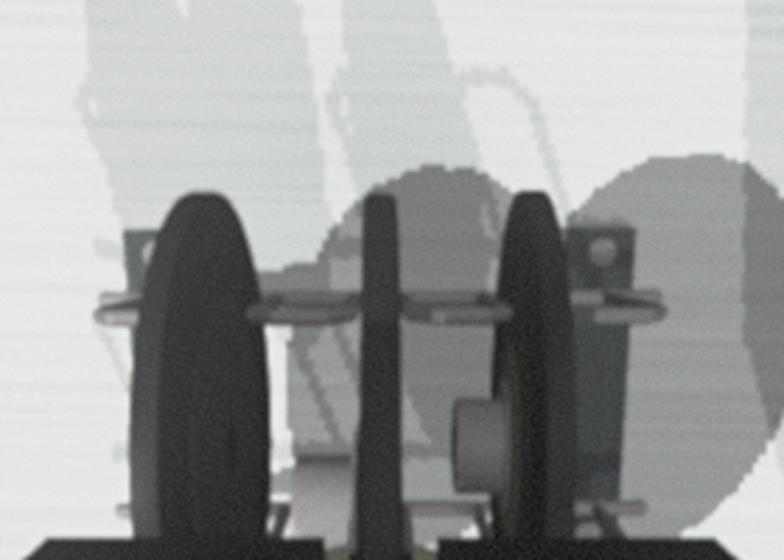

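```bash
python3 -m inch '[[[0,0,0.02,0,0,0,1],[0,0,0.06,0,0,0,1],[0,0,0.1,0,0,0,1],[0,0,0.14,0,0,0,1],[0,0,0.18,0,0,0,1],[0,0,0.22,0,0,0,1],[0,0,0.25,0,0,0,1],[0,0,0.27,0,0,0,1],[0,0,0.28,0,0,0,1],[0,0,0.28,0,0,0,1]]]'; python3 - <<'E'
from h import *
st()
E
```

```text
time: 28.45
tool_pos: [555.2, 303.4, 145.6]
tcp_rot: [3.141, -0.001, 1.586]
contact_force: [0.3, -0.3, -4.0]
grip_width: 7.3
t 28.45 q [ 3.790e-01  6.050e-01  1.321e+00  1.000e-03  1.215e+00 -1.207e+00] p [555.2 303.4 145.6] rpy [ 3.141e+00 -1.000e-03  1.586e+00] F [ 0.3 -0.3 -4. ] M [ 0.14 -0.16  0.04] w 7.3
```

```bash
python3 -m inch '[[[0,0,0.004,0,0,0,1],[0,0,0.008,0,0,0,1],[0,0,0.012,0,0,0,1],[0,0,0.016,0,0,0,1],[0,0,0.02,0,0,0,1],[0,0,0.023,0,0,0,1],[0,0,0.023,0,0,0,1],[0,0,0.023,0,0,0,1],[0,0,0.023,0,0,0,1],[0,0,0.023,0,0,0,1]]]'; python3 - <<'E'
from h import *
st()
E
```

```text
time: 29.7
tool_pos: [555.6, 304.0, 144.6]
tcp_rot: [3.138, -0.003, 1.586]
contact_force: [-5.7, -0.6, 15.1]
grip_width: 6.7
t 29.7 q [ 3.790e-01  6.050e-01  1.324e+00  1.000e-03  1.208e+00 -1.207e+00] p [555.6 304.  144.6] rpy [ 3.138e+00 -3.000e-03  1.586e+00] F [-5.7 -0.6 15.1] M [-0.25  1.05 -0.  ] w 6.7
```

```bash
python3 -m inch '[[[0,0,-0.01,0,0,0,1],[0,-0.005,-0.014,0,0,0,1],[0,-0.01,-0.014,0,0,0,1],[0,-0.015,-0.014,0,0,0,1],[0,-0.015,-0.01,0,0,0,1],[0,-0.015,-0.006,0,0,0,1],[0,-0.015,-0.003,0,0,0,1],[0,-0.015,-0.003,0,0,0,1],[0,-0.015,-0.003,0,0,0,1],[0,-0.015,-0.003,0,0,0,1]]]'; python3 - <<'E'
from h import *
o=st()
s=np.ascontiguousarray(bot.capture('scene')[:,:,::-1]); overlay(s,cam('scene'),[],(260,70,370,200),5,'pics/r16s.png')
im=np.ascontiguousarray(bot.capture('top')[:,:,::-1]); overlay(im,0,[],(110,180,260,300),5,'pics/r16t.png')
E
```

```text
time: 30.95
tool_pos: [552.7, 303.7, 143.8]
tcp_rot: [3.139, -0.002, 1.586]
contact_force: [-4.0, -1.0, 17.1]
grip_width: 6.9
t 30.95 q [ 3.800e-01  6.020e-01  1.333e+00  1.000e-03  1.204e+00 -1.206e+00] p [552.7 303.7 143.8] rpy [ 3.139e+00 -2.000e-03  1.586e+00] F [-4.  -1.  17.1] M [-0.28  0.25 -0.1 ] w 6.9
```

View pics/r16s.png

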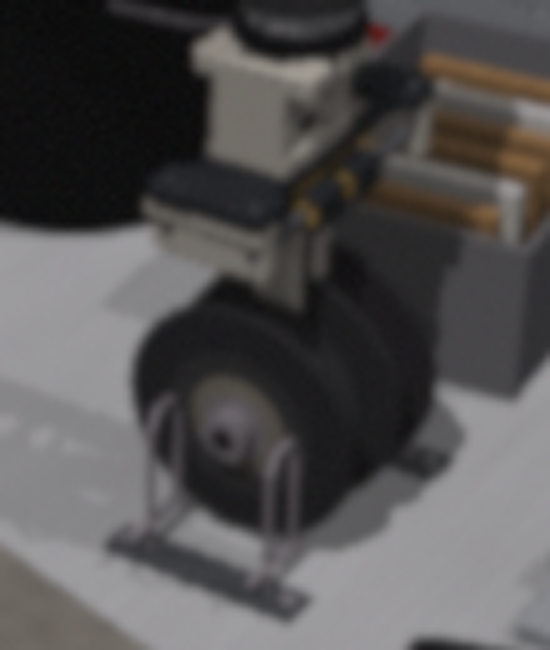

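View pics/r16t.png

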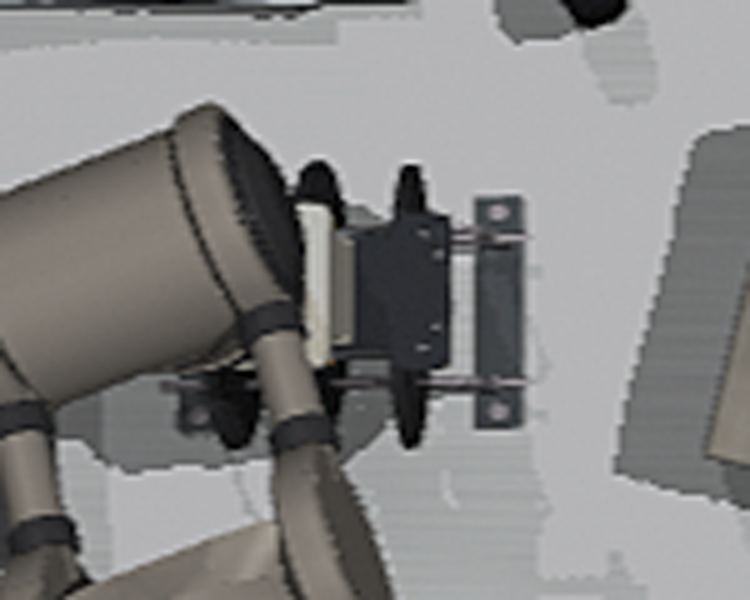

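```bash
python3 -m inch '[[[0,0,-0.008,0,0,0,1],[0,-0.004,-0.012,0,0,0,1],[0,-0.009,-0.012,0,0,0,1],[0,-0.009,-0.01,0,0,0,1],[0,-0.009,-0.008,0,0,0,1],[0,-0.009,-0.005,0,0,0,1],[0,-0.009,-0.005,0,0,0,1],[0,-0.009,-0.005,0,0,0,1],[0,-0.009,-0.005,0,0,0,1],[0,-0.009,-0.005,0,0,0,1]]]'; python3 - <<'E'
from h import *
o=st()
E
```

```text
time: 32.3
tool_pos: [550.6, 303.4, 143.1]
tcp_rot: [3.14, -0.001, 1.585]
contact_force: [2.2, 0.0, 5.6]
grip_width: 6.9
t 32.3 q [ 3.810e-01  6.000e-01  1.338e+00  1.000e-03  1.202e+00 -1.205e+00] p [550.6 303.4 143.1] rpy [ 3.140e+00 -1.000e-03  1.585e+00] F [2.2 0.  5.6] M [-0.05 -0.34 -0.03] w 6.9
```

```bash
python3 -m inch '[[[0,0.001,0.001,0,0,0,1],[0,0.001,0.001,0,0,0,0.84],[0,0.001,0.001,0,0,0,0.82],[0,0.001,0.001,0,0,0,0.8],[0,0.001,0.001,0,0,0,0.78],[0,0.001,0.001,0,0,0,0.75],[0,0.001,0.001,0,0,0,0.72],[0,0.001,0.001,0,0,0,0.68],[0,0.001,0.001,0,0,0,0.65],[0,0.001,0.001,0,0,0,0.62]]]'; python3 - <<'E'
from h import *
o=st()
im=np.ascontiguousarray(bot.capture('wrist')[:,:,::-1]); cv2.imwrite('pics/w18.png',im)
E
```

```text
time: 33.55
tool_pos: [550.5, 303.3, 142.3]
tcp_rot: [3.141, -0.001, 1.586]
contact_force: [-0.4, -0.3, -1.0]
grip_width: 16.9
t 33.55 q [ 3.810e-01  6.010e-01  1.338e+00  1.000e-03  1.202e+00 -1.205e+00] p [550.5 303.3 142.3] rpy [ 3.141e+00 -1.000e-03  1.586e+00] F [-0.4 -0.3 -1. ] M [ 0.07 -0.14 -0.03] w 16.9
```

View pics/w18.png

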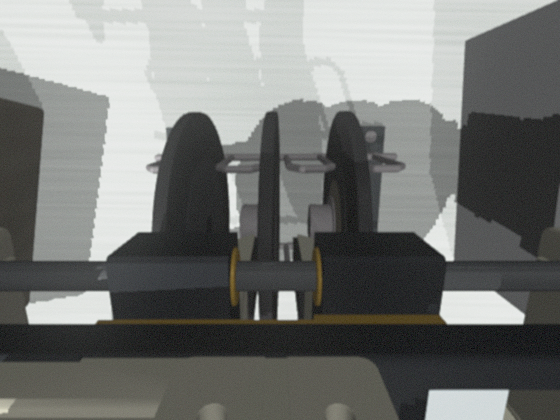

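```bash
python3 -m inch '[[[-0.008,0,0,0,0,0,0.56],[-0.015,0,0,0,0,0,0.52],[-0.015,0,0,0,0,0,0.52],[-0.015,0,-0.02,0,0,0,0.52],[-0.015,0,-0.06,0,0,0,0.52],[-0.015,0,-0.12,0,0,0,0.52],[-0.015,0,-0.2,0,0,0,0.52],[-0.015,0,-0.32,0,0,0,0.52],[-0.015,0,-0.45,0,0,0,0.52],[-0.015,0,-0.6,0,0,0,0.52]]]'; python3 - <<'E'
from h import *
o=st(); np.save('o19.npy',o,allow_pickle=True)
im=np.ascontiguousarray(bot.capture('wrist')[:,:,::-1]); cv2.imwrite('pics/w19.png',im)
s=np.ascontiguousarray(bot.capture('scene')[:,:,::-1]); overlay(s,cam('scene'),[],(260,70,370,200),5,'pics/r19s.png')
E
```

```text
time: 34.85
tool_pos: [550.4, 300.1, 264.2]
tcp_rot: [3.141, -0.001, 1.586]
contact_force: [0.4, 0.1, -0.7]
grip_width: 21.7
t 34.85 q [ 3.770e-01  5.130e-01  1.152e+00  1.000e-03  1.476e+00 -1.209e+00] p [550.4 300.1 264.2] rpy [ 3.141e+00 -1.000e-03  1.586e+00] F [ 0.4  0.1 -0.7] M [ 0.12 -0.1  -0.  ] w 21.7
```

View pics/w19.png

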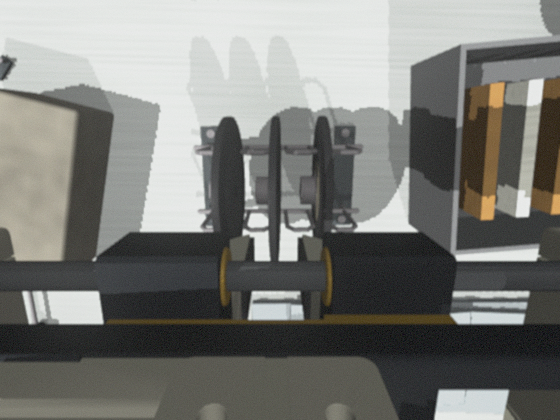

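View pics/r19s.png

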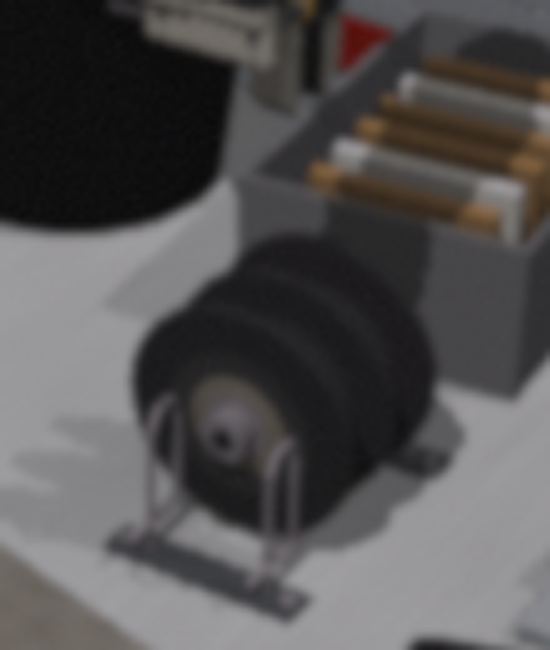

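```bash
python3 -m inch '[[[0,0,-0.05,0,0,0,0.52],[0,0,-0.12,0,0,0,0.52],[-0.05,0,-0.2,0,0,0,0.52],[-0.2,0,-0.25,0,0,0,0.52],[-0.4,-0.05,-0.25,0,0,0,0.52],[-0.6,-0.1,-0.25,0,0,0,0.52],[-0.8,-0.2,-0.25,0,0,0,0.52],[-0.95,-0.3,-0.25,0,0,0,0.52],[-1,-0.35,-0.25,0,0,0,0.52],[-1,-0.35,-0.25,0,0,0,0.52]]]'; python3 - <<'E'
from h import *
o=st()
im=np.ascontiguousarray(bot.capture('top')[:,:,::-1]); overlay(im,0,[],(110,130,430,320),2.4,'pics/r20t.png'); overlay(im,cam('top'),rackpts(553,302.6,.015),(110,180,260,300),5,'pics/r20r.png')
cv2.imwrite('pics/s20.png',bot.capture('scene')[:,:,::-1])
E
```

```text
time: 36.2
tool_pos: [483.4, 98.8, 312.8]
tcp_rot: [3.14, -0.001, 1.584]
contact_force: [-0.8, 0.6, 0.2]
grip_width: 22.4
t 36.2 q [ 4.500e-02  2.270e-01  1.446e+00  1.000e-03  1.467e+00 -1.539e+00] p [483.4  98.8 312.8] rpy [ 3.140e+00 -1.000e-03  1.584e+00] F [-0.8  0.6  0.2] M [ 0.09 -0.11 -0.01] w 22.4
```

View pics/r20t.png

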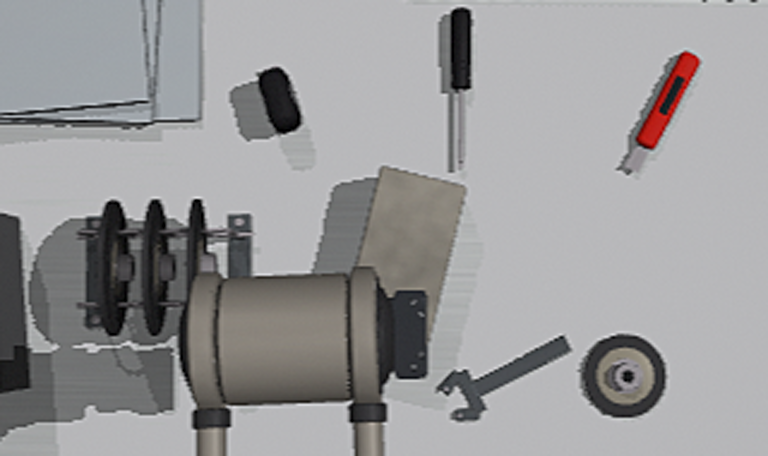

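View pics/s20.png

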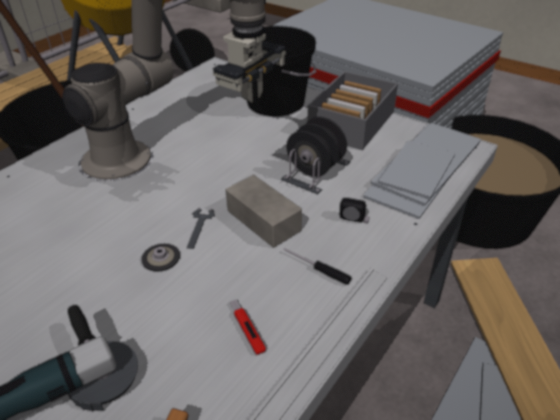

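View pics/r20r.png

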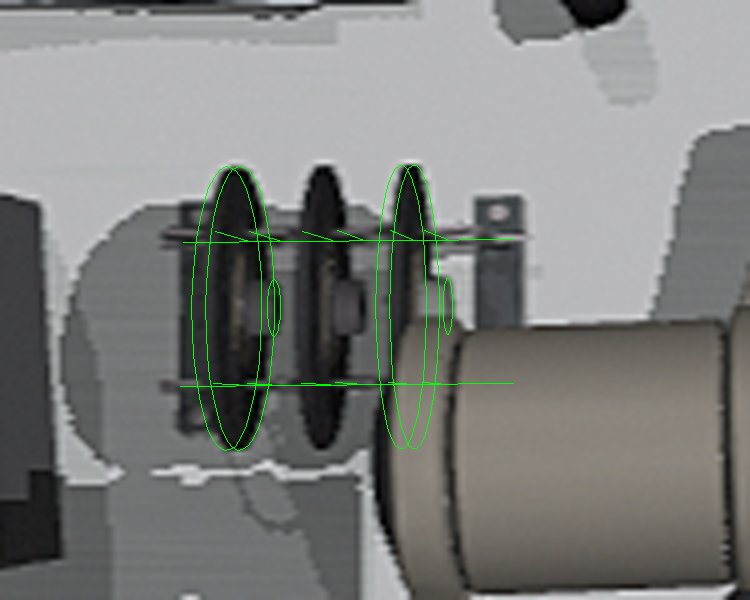

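The middle disc spans the same rows as its neighbours: top at about row 165 and bottom at about row 450 in the zoom. Its hub points right (-y), as theirs do. The tools, the worn disc and the block sit where they were in the first pictures. Handing in.

```bash
python3 -c "
from plant import bot
print(bot.close_job())"
```

```text
the job is handed in; nothing more can be done
None
```

The disc is standing in the rack's middle gap with its hub towards -y, like the other two. The gripper has let go and is well clear of it, and the job is handed in. It took about 36 s of the 56 s allowed.

1. **Lean:** I took the disc by its hub, leaned it against the block at about 55 degrees until it touched both the table and the block, and let go. It stayed put.
2. **Rack:** I took it again by the top of its rim, stood it upright, lowered it into the gap and let go.

**Last checks:**
- **Seating:** in the final top, scene and wrist pictures the disc stands in line with its neighbours at the same position and height.
- **Release:** the force on the gripper was near zero after letting go. A wrist picture taken just then showed the disc leaning slightly towards -y within the gap's play.
- **Other objects:** the tools, the worn disc, the block and the rack look unmoved. In the last top view the arm hides part of rack disc a and of the block, but both show clearly in the scene and wrist pictures.

**What disagreed:**
- **First touch in the rack:** the disc touched about 4 mm higher than I had worked out, with about 19 N mostly on one rod. I moved it about 5 mm towards -x until the load was even, then released it. My figure for the disc's depth in the fingers was probably a few mm off.
- **Camera fit:** the wrist camera overlays were about 2 mm off sideways. I lined the disc up with the rack from the picture itself instead.

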